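Assemble the coin sorter for counting the takings

ROBOT

A 6-joint arm with a two-finger parallel gripper is mounted at the origin on the work surface. World frame = base frame: x ahead of the robot, y to its left, z up, the work surface at z = 0. Lengths are in m, angles in rad, forces in N, time in s.
With the tool pointing down it reaches from about 0.375 to 0.975 m from the base axis. Payload 3.8 kg.
Tool frame: the origin (TCP) lies at the very end of the fingers, on their centre line; the grasp point (between the pads) lies hold_point_z behind it (hold_point_z is the distance from the TCP to the grasp point, in m); x points along the fingers, y is the direction in which the jaws open and shut, and the axes are right-handed (so a half turn about x gives the same grasp; the last joint's range is limited). The gripper opens to 88 mm and grips with 3 to 60 N. Pads are 18 mm wide; open, the fingers measure 123 mm over their backs; the gripper's body (75 mm by 187 mm) begins 45 mm behind the grasp point.
Start: joints at [1.209, 0.264, 1.604, -0, 1.274, -0.037], TCP at [0.215, 0.64, 0.214] pointing down, gripper open.
Joint ranges: [-2.63, 2.63], [-0.94, 2.18], [0.31, 2.57], [-1.31, 4.45], [0, 2.66], [-2.55, 2.55]. Speed limits (rad/s): [2.57, 2.57, 3.14, 3.14, 3.14, 3.14].

INTERFACE

Orientations are given as a unit quaternion [w, x, y, z].
In Python, from cell import sense, snapshot, hand_in, hold_point_z gives the robot as it stands.
- The arm moves only by the tool send_rows, never from a script. Its argument "deltas" is a list of rows, each an object of numbers: "tx", "ty", "tz": the shift along the tool's x, y, z in mm; "twist": the turn about the tool's x in degrees; "grip": the closure, from 0 (fully open) to 1 (shut). A call has exactly 10 rows; each row is the pose to reach, as a shift and turn from the pose commanded when the call began, along the tool's axes at that moment; what a row does not reach only later rows make up. A row lasts 1/12 s, in which the tool goes at most 41.7 mm and 7.16 degrees, less where a joint would pass 70% of its speed; a pose out of reach is approached as far as the arm can. A call with a gripper value outside its range is refused whole. The fingers move at their own pace and stop on an object; "grip_force" is the grip in N (left out, the last holds). Time passes only in rows, so rows that repeat a pose let the fingers close, or fill a call up. It gives the time, the measured TCP pose, the force and the opening at its end, in the units of the state.
- sense(): the state, without advancing time (a new reading comes with each control period).
- snapshot(name): name is "side" or "top"; returns a dict with "color" (400x640x3 uint8, red, green, blue), "K" (3x3 intrinsics, pixels), "distortion" ([k1, k2, p1, p2, k3] as OpenCV has them; the pictures are not rectified), "origin" and "orientation" of the camera in the world. Camera axes: x right, y down, z forward; pixel columns grow to the right and rows downward; lengths in m; the calibration is good to about 2 mm. A picture is of the moment at which its call begins. There is no depth.
- hand_in(): hands the job in, once; it reports no verdict.
The state is a dict: "clock": time; "joint_pos": joint angles; "qvel": joint speeds; "joint_torque": joint torques, N m; "tcp_pos": TCP position; "tool_rot": TCP orientation; "force": force on the tool from outside, world axes, zero at the start; "moment": the same for the moment, N m; "gripper_width": finger opening in m.
Only numpy, scipy, OpenCV 4.12 (cv2) and the standard library are available. Lean on these libraries where they do the work, as an engineer would, in place of code of your own. Each camera call takes 0.05 s, during which the arm holds its last target. There are 200 camera calls.

TASK

Put the coin sorter together on its base, one tray at a time from the bottom up: first the catch tray with the solid floor, then the sieve with the smallest holes, then the medium one, and the one with the largest holes on top. Seat each one level, with its foot fully down inside the rim below it, and leave the phone, the mug and the calculator where they are.

Things in the scene. Friction and masses are not known exactly. Their poses are not given: they have to be found in the camera images.
- catch_tray: Solid floor without holes. Grey tray 106 (x) by 64 (y) by 30 mm high, open-topped, same after a half turn. Upright 3 mm walls from 6 to 30 mm up; below them a foot 92 by 50 by 6 mm that fits the 100 by 58 mm mouth below until the walls rest on its rim: it then stands 24 mm above the tray under it. Origin: centre of foot's underside.
- sieve_small: Smallest holes: eight, 18 mm, in two rows of four. Grey tray 106 (x) by 64 (y) by 30 mm high, open-topped, same after a half turn. Upright 3 mm walls from 6 to 30 mm up; below them a foot 92 by 50 by 6 mm that fits the 100 by 58 mm mouth below until the walls rest on its rim: it then stands 24 mm above the tray under it. Origin: centre of foot's underside.
- sieve_medium: Medium holes: six, 21 mm, in two rows of three. Grey tray 106 (x) by 64 (y) by 30 mm high, open-topped, same after a half turn. Upright 3 mm walls from 6 to 30 mm up; below them a foot 92 by 50 by 6 mm that fits the 100 by 58 mm mouth below until the walls rest on its rim: it then stands 24 mm above the tray under it. Origin: centre of foot's underside.
- sieve_large: Largest holes: three, 26 mm, in one row. Grey tray 106 (x) by 64 (y) by 30 mm high, open-topped, same after a half turn. Upright 3 mm walls from 6 to 30 mm up; below them a foot 92 by 50 by 6 mm that fits the 100 by 58 mm mouth below until the walls rest on its rim: it then stands 24 mm above the tray under it. Origin: centre of foot's underside.
- base: Base of the coin sorter, fixed to the desk: grey plate 134 by 92 by 4 mm with a low rectangular rim, 106 (x) by 64 (y) mm outside, 100 by 58 mm inside, its top 16 mm above the desk. A tray seated in it has its underside 10 mm above the desk. Origin: centre of its underside.
- phone: Black mobile phone lying on the desk, 105 by 48 by 14 mm; a bystander. Origin: centre of its underside, x along its length.
- mug: White mug standing on the desk, 80 mm wide, 75 mm high, handle to its +y; a bystander. Origin: centre of its underside.
- calculator: Black desk calculator with white keys lying on the desk, 130 by 80 by 20 mm; a bystander. Origin: centre of its underside, x along its length.
Mind the look-alikes: they are no part of the job. What is shaped like the catch_tray but blue or yellow is not meant. What is shaped like the sieve_large but yellow is not meant.

How it is judged:
By the outcome, as a careful person would: the job done as asked, in the order asked, and still so for the second after the job is handed in, with the robot touching nothing.
It also fails if it takes over 107 s, if anything falls off the work surface, if the arm or the gripper's body presses on something with over 40 N, if the wrist force passes 120 N, or if a joint passes its speed limit or range.

## Working session

There is one attempt and no reset: what is moved stays moved. The work goes in short steps, Python scripts to look and compute and a tool call to move; the robot and the scene stay as the last step left them, time stands still between calls to the robot, and variables do not carry over. Pictures are saved under pics/ and viewed, about 12 in all and at most 16, crops included, and the job is handed in when it is done.

Besides the shell and the picture viewer there is one more tool, called after "Emit:" by a JSON object that holds its "api" and its "payload", one argument or row to a line. send_rows: Moves the arm, as the interface text tells. Its arguments: {"type":"object","properties":{"deltas":{"type":"array"},"grip_force":{"type":"number"}},"required":["deltas"]}

```bash
ls; mkdir -p pics; python3 - <<'E'
from cell import sense, snapshot, hold_point_z
import cv2,pickle
print(hold_point_z); s=sense()
for k,v in s.items(): print(k,v)
for n in("top","side"):
    d=snapshot(n); cv2.imwrite(f"pics/{n}0.png",d["color"][:,:,::-1]); pickle.dump(d,open(f"{n}0.pkl","wb"))
    print(n,d["K"],d["distortion"],d["origin"],d["orientation"])
E
```

```text
pics
0.0187
clock 0.0
joint_pos [ 1.20909700e+00  2.64763268e-01  1.60533169e+00 -1.05585682e-05
  1.27367897e+00 -3.68857456e-02]
qvel [ 0.00035603  0.00084956  0.00154479  0.00156623  0.00191647 -0.00077662]
joint_torque [ 6.37029170e-04 -5.02093792e+01 -3.56885326e+01  7.28837075e-02
  2.90888676e-02 -1.60146233e-04]
tcp_pos [0.21514796 0.63901229 0.21220408]
tool_rot [ 0.69765253  0.11357699  0.69795089 -0.11509026]
force [ 0.43383757  0.28818481 -0.11507071]
moment [-0.01974786 -0.01780006  0.01283223]
gripper_width 0.08830569411864626
top [[512.31256612   0.         318.33666698]
 [  0.         512.31256612 189.07137639]
 [  0.           0.           1.        ]] [-0.0306208  0.         0.         0.         0.       ] [ 0.49105315 -0.00665479  1.2959659 ] [-0.03352948  0.71041034 -0.70263126  0.02241055]
side [[438.49552717   0.         320.78393671]
 [  0.         438.49552717 205.06031217]
 [  0.           0.           1.        ]] [0.01834908 0.         0.         0.         0.        ] [-0.17721462 -0.83342108  0.78115343] [-0.43998503  0.82481407 -0.30947547  0.17412596]
```

View pics/top0.png

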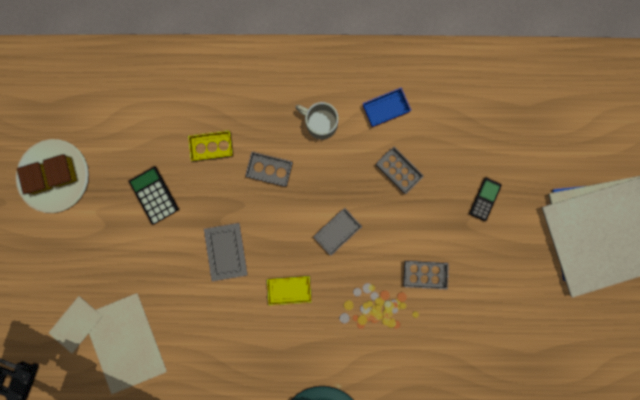

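View pics/side0.png

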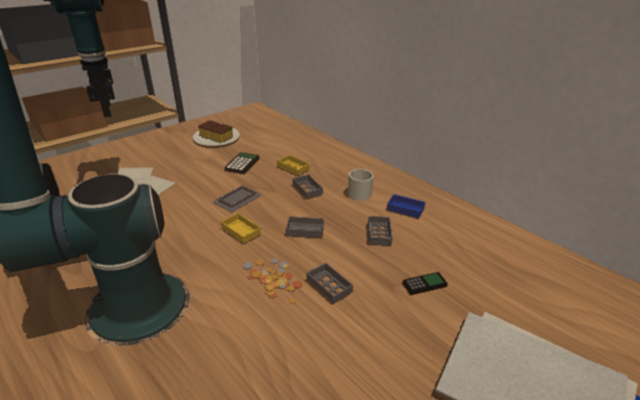

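The top view shows the base at (225,251), a three-hole tray at (269,169), two more sieves at (398,170) and (425,274), and a plain tray at (337,231). The mug is at (320,119), the phone at (485,199) and the calculator at (153,195). I'll zoom in on the trays.

```bash
python3 - <<'E'
import cv2,numpy as np
t=cv2.imread("pics/top0.png");s=cv2.imread("pics/side0.png")
def c(im,x,y,w,h,W,H): return cv2.resize(im[y:y+h,x:x+w],(W,H),interpolation=cv2.INTER_CUBIC)
r=[np.hstack([c(t,x-32,y-32,64,64,260,260) for x,y in((337,231),(398,170),(425,274))]),
   np.hstack([c(s,x-32,y-32,64,64,260,260) for x,y in((305,227),(379,231),(330,283))])]
cv2.imwrite("pics/z1.png",np.vstack(r))
E
```

```text
(no output)
```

View pics/z1.png

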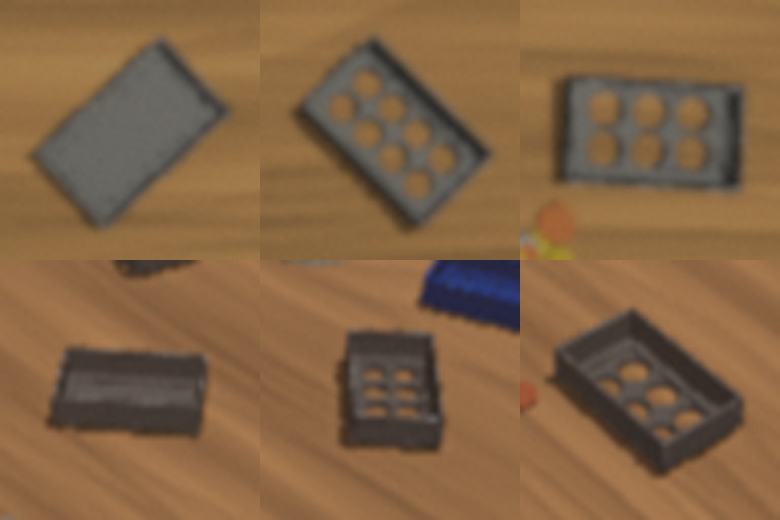

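Eight holes at (398,170) is sieve_small, six at (425,274) is sieve_medium, three at (269,169) is sieve_large, and the solid floor at (337,231) is the catch tray. All are upright. Next I'll measure them.

```bash
cat > h.py <<'E'
import cv2,numpy as np
from scipy.spatial.transform import Rotation as R
def rot(q): return R.from_quat(q,scalar_first=True)
def cast(d,px,z):
    u=cv2.undistortPoints(np.float64(px).reshape(-1,1,2),np.float64(d["K"]),np.float64(d["distortion"])).reshape(-1,2)
    r=rot(d["orientation"]).apply(np.c_[u,np.ones(len(u))]); o=np.array(d["origin"])
    return (o+r*((z-o[2])/r[:,2])[:,None])[:,:2]
def mask(d,k=4,sat=60):
    im=cv2.resize(d["color"],None,fx=k,fy=k,interpolation=cv2.INTER_CUBIC)
    hsv=cv2.cvtColor(im,cv2.COLOR_RGB2HSV)
    return np.uint8(hsv[:,:,1]<sat)*255
def rect(d,px,z,zlow,k=4,sat=60,name=""):
    m=mask(d,k,sat); cs,_=cv2.findContours(m,cv2.RETR_EXTERNAL,cv2.CHAIN_APPROX_NONE)
    p=tuple(float(v)*k for v in px)
    c=max((c for c in cs if cv2.contourArea(c)>600*k*k/4),key=lambda c:cv2.pointPolygonTest(c,p,True)).reshape(-1,2)
    w=cast(d,(c+.5)/k-.5,z)
    (cx,cy),(a,b),ang=cv2.minAreaRect(np.float32(w*1000)); 
    if a<b: a,b,ang=b,a,ang+90
    ang=(ang+90)%180-90; t=np.radians(ang); ctr=np.array([cx,cy])
    o=np.array(d["origin"]); f=(z-zlow)/(o[2]-zlow)
    for ax,s in((np.array([np.cos(t),np.sin(t)]),106),(np.array([-np.sin(t),np.cos(t)]),64)):
        q=(ctr-o[:2]*1000)@ax
        if abs(q)>s/2: ctr=ctr+ax*np.sign(q)*f*(abs(q)-s/2)/2
    print(name,"centre",ctr.round(1),"size %.1f %.1f ang %.1f"%(a,b,ang)); return ctr,ang
def go(x,y,z,yaw=None):
    """deltas from now to TCP (mm), jaw direction along yaw (deg, mod 180)"""
    from cell import sense
    s=sense(); r=rot(s["tool_rot"]); p=np.array(s["tcp_pos"])*1000
    X,Y,Z=r.as_matrix().T; d=r.inv().apply(np.array([x,y,z])-p)
    cur=np.degrees(np.arctan2(Y[1],Y[0])); tw=0
    if yaw is not None: tw=-((yaw-cur+90)%180-90)   # tool x is down
    print("pos",p.round(1),"X",X.round(3),"jaw %.1f"%cur,"q6 %.2f"%s["joint_pos"][5],"t %.1f"%s["clock"],"w %.1f"%(s["gripper_width"]*1e3),"F",np.round(s["force"],1))
    print("tx %.1f ty %.1f tz %.1f twist %.1f"%(*d,tw))
E
python3 - <<'E'
from h import *; import pickle
t=pickle.load(open("top0.pkl","rb"))
for sat in(70,90,110):
    for n,p in(("catch",(337,231)),("small",(390,178)),("med",(425,274)),("large",(262,175))):
        rect(t,p,.030,.006,4,sat,n)
    rect(t,(225,251),.004,.0,4,sat,"base")
from cell import sense
go(*(np.array(sense()["tcp_pos"])*1000),None)
E
```

```text
catch centre [487.6 -33.2] size 105.4 63.2 ang -46.3
small centre [ 643.  -187.1] size 105.1 64.6 ang 45.1
med centre [ 384.  -252.2] size 107.3 63.2 ang 87.3
large centre [641.3 139.5] size 105.9 63.8 ang 77.1
base centre [433.3 247.6] size 132.5 90.7 ang 10.1
catch centre [487.6 -33.4] size 107.4 65.1 ang -46.5
small centre [ 643.1 -187.3] size 106.8 66.8 ang 45.2
med centre [ 383.8 -252.6] size 109.1 65.2 ang 87.4
large centre [641.8 139.7] size 107.7 66.0 ang 76.9
base centre [433.2 247.5] size 134.4 92.6 ang 10.1
catch centre [487.6 -33.7] size 109.7 67.3 ang -46.5
small centre [ 643.3 -187.7] size 109.0 69.4 ang 45.2
med centre [ 383.8 -253.1] size 111.6 67.6 ang 87.4
large centre [642.1 139.6] size 109.6 68.2 ang 76.8
base centre [433.3 247.5] size 136.7 94.9 ang 10.1
pos [215.1 639.1 212.3] X [-0.001 -0.002 -1.   ] jaw 71.4 q6 -0.04 t 0.1 w 88.2 F [ 0.1  0.3 -0.1]
tx 0.0 ty 0.0 tz 0.0 twist 0.0
```

```bash
python3 -c "
from h import *
go(487.6,-33.4,100,43.6)"
```

```text
pos [215.1 639.1 212.3] X [-0.001 -0.002 -1.   ] jaw 71.4 q6 -0.04 t 0.1 w 88.2 F [ 0.1  0.3 -0.1]
tx 113.4 ty -550.2 tz 472.8 twist 27.8
```

Emit:
{"api": "send_rows", "payload": {
  "deltas": [
    {"tx": 0,"ty": -20,"tz": 17,"twist": 2,"grip": 0},
    {"tx": 5,"ty": -48,"tz": 41,"twist": 4,"grip": 0},
    {"tx": 10,"ty": -77,"tz": 66,"twist": 6,"grip": 0},
    {"tx": 15,"ty": -106,"tz": 91,"twist": 8,"grip": 0},
    {"tx": 20,"ty": -135,"tz": 116,"twist": 10,"grip": 0},
    {"tx": 25,"ty": -164,"tz": 141,"twist": 12,"grip": 0},
    {"tx": 30,"ty": -193,"tz": 166,"twist": 14,"grip": 0},
    {"tx": 35,"ty": -222,"tz": 191,"twist": 16,"grip": 0},
    {"tx": 40,"ty": -251,"tz": 216,"twist": 18,"grip": 0},
    {"tx": 45,"ty": -275,"tz": 236,"twist": 20,"grip": 0}
  ],
  "grip_force": 20
}}

```text
clock: 0.93
tcp_pos: [0.3514, 0.3012, 0.1679]
tool_rot: [0.667, 0.234, 0.667, -0.235]
force: [-0.0, 0.4, 0.5]
gripper_width: 0.088
```

```bash
python3 -c "
from h import *
go(487.6,-33.4,100,43.6)"
```

```text
pos [351.4 301.2 167.9] X [-0.    -0.001 -1.   ] jaw 51.3 q6 -0.24 t 0.9 w 88.0 F [-0.   0.4  0.5]
tx 68.1 ty -175.8 tz 315.6 twist 7.7
```

Emit:
{"api": "send_rows", "payload": {
  "deltas": [
    {"tx": 5,"ty": -18,"tz": 32,"twist": 1,"grip": 0},
    {"tx": 12,"ty": -37,"tz": 66,"twist": 2,"grip": 0},
    {"tx": 19,"ty": -56,"tz": 100,"twist": 3,"grip": 0},
    {"tx": 26,"ty": -75,"tz": 134,"twist": 4,"grip": 0},
    {"tx": 33,"ty": -94,"tz": 168,"twist": 5,"grip": 0},
    {"tx": 40,"ty": -113,"tz": 202,"twist": 6,"grip": 0},
    {"tx": 47,"ty": -132,"tz": 236,"twist": 7,"grip": 0},
    {"tx": 55,"ty": -151,"tz": 270,"twist": 7.7,"grip": 0},
    {"tx": 62,"ty": -168,"tz": 302,"twist": 7.7,"grip": 0},
    {"tx": 68,"ty": -176,"tz": 316,"twist": 7.7,"grip": 0}
  ]
}}

```text
clock: 1.77
tcp_pos: [0.4895, -0.0346, 0.1]
tool_rot: [0.65, 0.279, 0.649, -0.279]
force: [0.5, 0.2, -0.0]
gripper_width: 0.0883
```

```bash
python3 -c "
from h import *
go(487.6,-33.4,10,43.6)"
```

```text
pos [489.5 -34.6 100. ] X [ 0.001 -0.001 -1.   ] jaw 43.5 q6 -0.88 t 1.8 w 88.3 F [ 0.5  0.2 -0. ]
tx 90.0 ty -0.5 tz -2.3 twist -0.1
```

Emit:
{"api": "send_rows", "payload": {
  "deltas": [
    {"tx": 25,"ty": -0.5,"tz": -2,"twist": 0,"grip": 0},
    {"tx": 50,"ty": -0.5,"tz": -2,"twist": 0,"grip": 0},
    {"tx": 75,"ty": -0.5,"tz": -2,"twist": 0,"grip": 0},
    {"tx": 90,"ty": -0.5,"tz": -2,"twist": 0,"grip": 0},
    {"tx": 90,"ty": -0.5,"tz": -2,"twist": 0,"grip": 0},
    {"tx": 90,"ty": -0.5,"tz": -2,"twist": 0,"grip": 0.5},
    {"tx": 90,"ty": -0.5,"tz": -2,"twist": 0,"grip": 1},
    {"tx": 90,"ty": -0.5,"tz": -2,"twist": 0,"grip": 1},
    {"tx": 90,"ty": -0.5,"tz": -2,"twist": 0,"grip": 1},
    {"tx": 90,"ty": -0.5,"tz": -2,"twist": 0,"grip": 1}
  ]
}}

```text
clock: 2.6
tcp_pos: [0.4878, -0.0299, 0.0118]
tool_rot: [0.651, 0.278, 0.649, -0.278]
force: [1.0, 0.0, 0.3]
gripper_width: 0.0568
```

```bash
python3 -c "
from h import *
go(433.3,247.5,80,100.1)"
```

```text
pos [487.8 -29.9  11.8] X [ 0.002 -0.    -1.   ] jaw 43.7 q6 -0.87 t 2.6 w 56.8 F [1.  0.  0.3]
tx -68.5 ty 152.4 tz -238.1 twist -56.4
```

```bash
cat > pic.py <<'E'
import sys,cv2,numpy as np
from cell import snapshot,sense
from h import *
def pair(name,p,n=64):
    o=[]
    for v in("top","side"):
        d=snapshot(v); r=rot(d["orientation"]).inv()
        q,_=cv2.projectPoints(np.float64([p])/1000,r.as_rotvec(),r.apply(-np.array(d["origin"])),d["K"],d["distortion"])
        x,y=[int(np.clip(a,n//2,m-n//2)) for a,m in zip(q.ravel(),(640,400))]
        o.append(cv2.resize(d["color"][y-n//2:y+n//2,x-n//2:x+n//2,::-1],(390,390),interpolation=cv2.INTER_CUBIC)); print(v,x,y)
    cv2.imwrite("pics/%s.png"%name,np.hstack(o))
s=sense();print(s["gripper_width"],s["tcp_pos"])
pair(sys.argv[1],[float(a) for a in sys.argv[2:5]],int(sys.argv[5]))
E
python3 pic.py g1 488 -33 30 110
```

```text
0.05681984418774947 [ 0.48777793 -0.02990623  0.01175093]
top 336 231
side 305 222
```

View pics/g1.png

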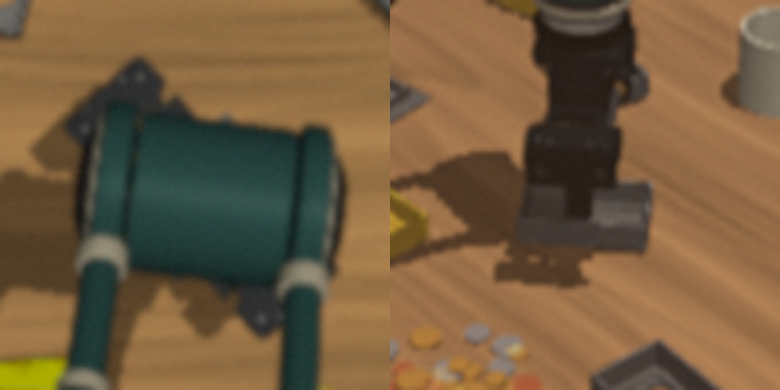

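The fingers are closed to 56.8 mm, less than the 64 mm wall width, and the tray looks slightly raised at crop (590,240). I'll hold still and read again.

Emit:
{"api": "send_rows", "payload": {
  "deltas": [
    {"tx": 0,"grip": 1},
    {"tx": 0,"grip": 1},
    {"tx": 0,"grip": 1},
    {"tx": 0,"grip": 1},
    {"tx": 0,"grip": 1},
    {"tx": 0,"grip": 1},
    {"tx": 0,"grip": 1},
    {"tx": 0,"grip": 1},
    {"tx": 0,"grip": 1},
    {"tx": 0,"grip": 1}
  ]
}}

```text
$.deltas[0]: bad value
```

```bash
python3 -c "
from h import *
go(487.6,-33.4,10,43.6)"
```

```text
pos [487.3 -29.9  11.3] X [ 0.002 -0.    -1.   ] jaw 43.7 q6 -0.87 t 2.7 w 48.8 F [0.3 0.4 0.6]
tx 1.3 ty -2.2 tz 2.8 twist 0.1
```

```bash
python3 pic.py g2 488 -33 20 60; python3 -c "
from h import *
go(487.6,-33.4,10,43.6)"
```

```text
0.0487631708501227 [ 0.48731461 -0.0298537   0.01132016]
top 336 231
side 305 225
pos [487.  -29.8  10.9] X [ 0.001 -0.    -1.   ] jaw 43.7 q6 -0.87 t 2.8 w 41.0 F [ 0.5  0.1 -0.3]
tx 0.9 ty -2.0 tz 3.0 twist 0.1
```

View pics/g2.png

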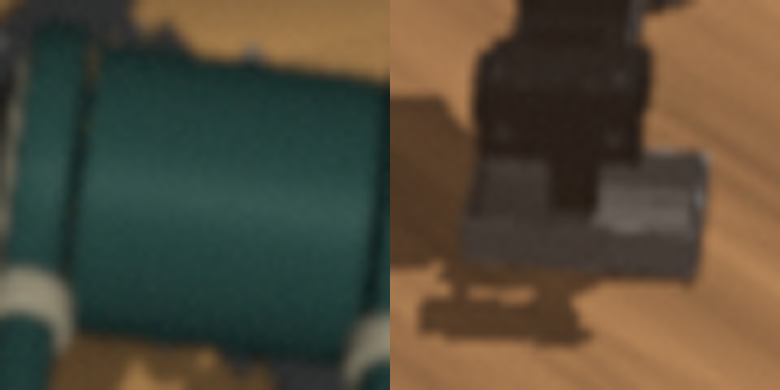

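The finger ends at the top of the near wall, around crop (575,210), and the tray hasn't moved. I'll project where the fingertips should appear to test the TCP height.

```bash
python3 - <<'E'
from h import *; import pickle
from cell import sense
d=pickle.load(open("side0.pkl","rb")); r=rot(d["orientation"]).inv()
def pr(p): return cv2.projectPoints(np.float64(p)/1000,r.as_rotvec(),r.apply(-np.array(d["origin"])),d["K"],d["distortion"])[0].reshape(-1,2)
j=np.array([np.cos(np.radians(43.7)),np.sin(np.radians(43.7)),0]); l=np.array([j[1],-j[0],0])
T=np.array([487,-30,0.])
for z in(11,30,45): print(z,((pr([T+[0,0,z]-j*22,T+[0,0,z]-j*38,T+[0,0,z]+j*22])-[275,195])*6.5+[390,0]).round())
C=np.array([487.6,-33.4,0])
print("near wall outer top,bot z30,z6",((pr([C-j*32+[0,0,30],C-j*32+[0,0,6],C+j*32+[0,0,30],C-j*32-l*53+[0,0,30]])-[275,195])*6.5+[390,0]).round())
print(sense()["gripper_width"],sense()["joint_pos"])
E
```

```text
11 [[576. 240.]
 [572. 262.]
 [587. 183.]]
30 [[576. 206.]
 [572. 228.]
 [587. 149.]]
45 [[576. 179.]
 [571. 200.]
 [587. 122.]]
near wall outer top,bot z30,z6 [[579. 223.]
 [580. 266.]
 [595. 140.]
 [460. 215.]]
0.04102695359130675 [-1.12267708e-01  1.36367827e-01  2.17400121e+00 -1.43145191e-05
  8.30440696e-01 -8.74870327e-01]
```

Emit:
{"api": "send_rows", "payload": {
  "deltas": [
    {"tx": -10,"ty": 0,"tz": 0,"twist": 0,"grip": 0.6},
    {"tx": -20,"ty": 0,"tz": 0,"twist": 0,"grip": 0.6},
    {"tx": -30,"ty": 0,"tz": 0,"twist": 0,"grip": 0.6},
    {"tx": -40,"ty": 0,"tz": 0,"twist": 0,"grip": 0.6},
    {"tx": -50,"ty": 0,"tz": 0,"twist": 0,"grip": 0.6},
    {"tx": -60,"ty": 0,"tz": 0,"twist": 0,"grip": 0.6},
    {"tx": -70,"ty": 0,"tz": 0,"twist": 0,"grip": 0.6},
    {"tx": -80,"ty": 0,"tz": 0,"twist": 0,"grip": 0.6},
    {"tx": -80,"ty": 0,"tz": 0,"twist": 0,"grip": 0.6},
    {"tx": -80,"ty": 0,"tz": 0,"twist": 0,"grip": 0.6}
  ]
}}

```text
clock: 3.63
tcp_pos: [0.4874, -0.0299, 0.0914]
tool_rot: [0.651, 0.278, 0.65, -0.278]
force: [0.1, 0.3, 0.4]
gripper_width: 0.0351
```

```bash
python3 -c "
from h import *
go(487.6,-33.4,10,43.6)"; python3 pic.py g3 488 -33 50 80
```

```text
pos [487.4 -29.9  91.4] X [ 0.002 -0.    -1.   ] jaw 43.7 q6 -0.87 t 3.6 w 35.1 F [0.1 0.3 0.4]
tx 81.4 ty -2.4 tz 2.6 twist 0.1
0.035061681034436486 [ 0.48738281 -0.02990692  0.09144404]
top 337 231
side 305 217
```

View pics/g3.png

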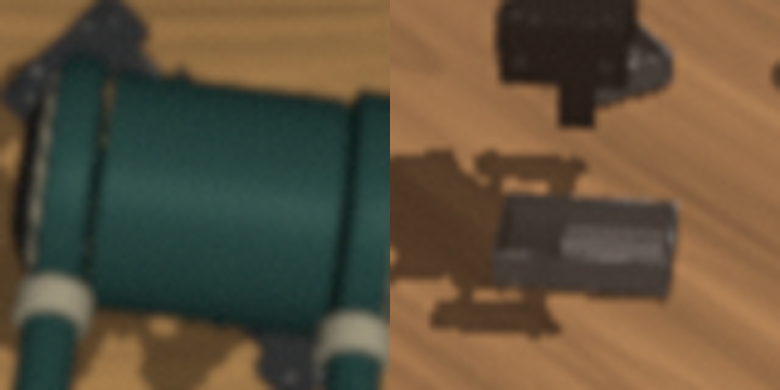

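```bash
python3 - <<'E'
from h import *; import pickle
d=pickle.load(open("side0.pkl","rb")); r=rot(d["orientation"]).inv()
def pr(p): return cv2.projectPoints(np.float64(p)/1000,r.as_rotvec(),r.apply(-np.array(d["origin"])),d["K"],d["distortion"])[0].reshape(-1,2)
j=np.array([np.cos(np.radians(43.7)),np.sin(np.radians(43.7)),0]); l=np.array([j[1],-j[0],0])
T=np.array([487.4,-29.9,0.])
for z in(91,101,111,121): print(z,((pr([T+[0,0,z]-j*17.5,T+[0,0,z]-j*35])-[265,177])*4.875+[390,0]).round())
E
```

```text
91 [[579. 152.]
 [575. 169.]]
101 [[579. 138.]
 [575. 155.]]
111 [[579. 123.]
 [575. 140.]]
121 [[578. 109.]
 [575. 125.]]
```

The near fingertip's lower end shows at crop (577,127), about 20–28 mm higher than the reported TCP implies, so the fingers passed above the tray. I'll open them and measure the tip height again.

Emit:
{"api": "send_rows", "payload": {
  "deltas": [
    {"tx": 0,"ty": 0,"tz": 0,"twist": 0,"grip": 0},
    {"tx": 0,"ty": 0,"tz": 0,"twist": 0,"grip": 0},
    {"tx": 0,"ty": 0,"tz": 0,"twist": 0,"grip": 0},
    {"tx": 0,"ty": 0,"tz": 0,"twist": 0,"grip": 0},
    {"tx": 0,"ty": 0,"tz": 0,"twist": 0,"grip": 0},
    {"tx": 0,"ty": 0,"tz": 0,"twist": 0,"grip": 0},
    {"tx": 0,"ty": 0,"tz": 0,"twist": 0,"grip": 0},
    {"tx": 0,"ty": 0,"tz": 0,"twist": 0,"grip": 0},
    {"tx": 0,"ty": 0,"tz": 0,"twist": 0,"grip": 0},
    {"tx": 0,"ty": 0,"tz": 0,"twist": 0,"grip": 0}
  ]
}}

```text
clock: 4.57
tcp_pos: [0.4867, -0.0298, 0.0905]
tool_rot: [0.65, 0.278, 0.65, -0.278]
force: [0.7, -0.1, -0.7]
gripper_width: 0.0882
```

```bash
python3 - <<'E'
from h import *; from cell import *
s=sense(); d=snapshot("side"); r=rot(d["orientation"]).inv(); T=np.array(s["tcp_pos"])*1000; print(T,s["gripper_width"])
def pr(p): return cv2.projectPoints(np.float64(p)/1000,r.as_rotvec(),r.apply(-np.array(d["origin"])),d["K"],d["distortion"])[0].reshape(-1,2)
j=rot(s["tool_rot"]).as_matrix()[:,1]
for z in(0,10,20,30): print(z,((pr([T+[0,0,z]-j*44,T+[0,0,z]-j*61.5,T+[0,0,z]+j*44])-[265,155])*7.5).round().tolist())
cv2.imwrite("pics/g4.png",cv2.resize(d["color"][155:235,265:345,::-1],(600,600),interpolation=cv2.INTER_CUBIC))
E
```

```text
[486.70196641 -29.84138848  90.54976405] 0.08824400579931144
0 [[281.0, 441.0], [275.0, 468.0], [307.0, 313.0]]
10 [[280.0, 418.0], [275.0, 445.0], [307.0, 292.0]]
20 [[280.0, 396.0], [274.0, 423.0], [307.0, 270.0]]
30 [[280.0, 373.0], [274.0, 400.0], [307.0, 248.0]]
```

View pics/g4.png

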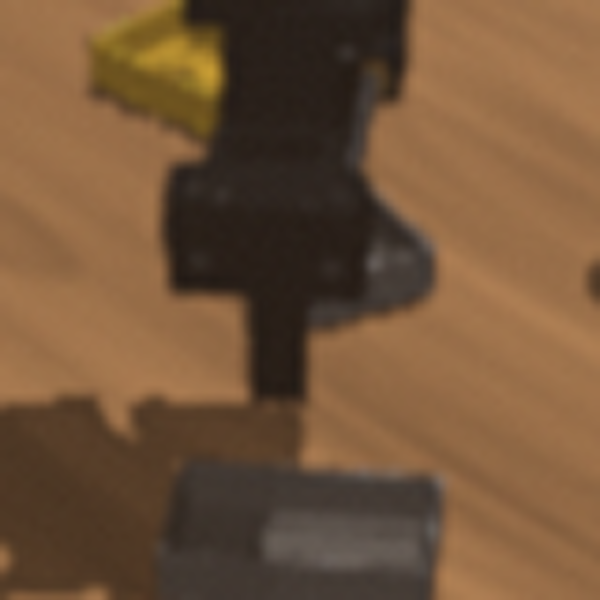

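The near fingertip ends at (277,402), which fits either a +30 mm height error or a +44 mm error along the jaw. Both starting pictures also show the gripper, so I'll project the TCP into those to decide.

```bash
python3 - <<'E'
from h import *; import pickle
T=np.array([215.15,639,212.2]); j=rot([0.69765,0.11358,0.69795,-0.11509]).as_matrix()[:,1]
o=[]
for v,(x0,y0) in(("top",(0,320)),("side",(60,50))):
    d=pickle.load(open(v+"0.pkl","rb")); r=rot(d["orientation"]).inv()
    pr=lambda p:(cv2.projectPoints(np.float64(p)/1000,r.as_rotvec(),r.apply(-np.array(d["origin"])),d["K"],d["distortion"])[0].reshape(-1,2)-[x0,y0])*5
    im=cv2.resize(d["color"][y0:y0+80,x0:x0+80,::-1],(400,400),interpolation=cv2.INTER_CUBIC)
    im=np.uint8(np.clip(im*1.8,0,255))
    for k,c in((0,(0,0,255)),(30,(0,255,0))):
        P=pr([T+[0,0,k]-j*44,T+[0,0,k],T+[0,0,k]+j*44]); print(v,k,P.round().tolist())
        for p in P: cv2.circle(im,tuple(int(a) for a in p),3,c,-1)
    o.append(im)
cv2.imwrite("pics/s0.png",np.hstack(o))
E
```

```text
top 0 [[192.0, 219.0], [98.0, 182.0], [4.0, 146.0]]
top 30 [[152.0, 237.0], [55.0, 200.0], [-41.0, 162.0]]
side 0 [[249.0, 363.0], [247.0, 339.0], [246.0, 315.0]]
side 30 [[237.0, 319.0], [235.0, 295.0], [234.0, 272.0]]
```

View pics/s0.png

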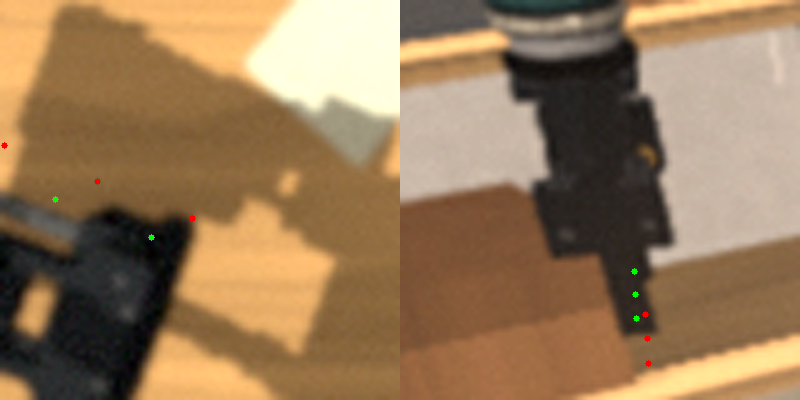

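In s0 the near fingertip bottom is at about (640,332). The +30 mm height hypothesis predicts that row, and the top view rules out the sideways one. So the real tips sit about 28 mm above the reported TCP, with a conservative range of 17–29. I'll descend to reported z = -14, which is safe over that range.

```bash
python3 -c "
from h import *
go(487.6,-33.4,-14,43.6)"
```

```text
pos [486.7 -29.8  90.5] X [ 0. -0. -1.] jaw 43.7 q6 -0.87 t 4.6 w 88.3 F [ 0.  -0.3 -0.3]
tx 104.5 ty -1.8 tz 3.2 twist 0.1
```

Emit:
{"api": "send_rows", "payload": {
  "deltas": [
    {"tx": 20,"ty": -1.8,"tz": 3.2,"twist": 0,"grip": 0},
    {"tx": 40,"ty": -1.8,"tz": 3.2,"twist": 0,"grip": 0},
    {"tx": 60,"ty": -1.8,"tz": 3.2,"twist": 0,"grip": 0},
    {"tx": 80,"ty": -1.8,"tz": 3.2,"twist": 0,"grip": 0},
    {"tx": 88,"ty": -1.8,"tz": 3.2,"twist": 0,"grip": 0},
    {"tx": 95,"ty": -1.8,"tz": 3.2,"twist": 0,"grip": 0},
    {"tx": 99,"ty": -1.8,"tz": 3.2,"twist": 0,"grip": 0},
    {"tx": 102,"ty": -1.8,"tz": 3.2,"twist": 0,"grip": 0},
    {"tx": 104,"ty": -1.8,"tz": 3.2,"twist": 0,"grip": 0},
    {"tx": 104.5,"ty": -1.8,"tz": 3.2,"twist": 0,"grip": 0}
  ]
}}

```text
clock: 5.45
tcp_pos: [0.4882, -0.0335, -0.0135]
tool_rot: [0.651, 0.278, 0.65, -0.278]
force: [-0.5, -0.5, -0.5]
gripper_width: 0.088
```

```bash
python3 - <<'E'
from h import *; from cell import *
go(487.6,-33.4,-18,43.6)
s=sense(); d=snapshot("side"); r=rot(d["orientation"]).inv(); T=np.array(s["tcp_pos"])*1000
def pr(p): return cv2.projectPoints(np.float64(p)/1000,r.as_rotvec(),r.apply(-np.array(d["origin"])),d["K"],d["distortion"])[0].reshape(-1,2)
j=rot(s["tool_rot"]).as_matrix()[:,1]
for z in(0,10,20,30): print(z,((pr([T+[0,0,z]-j*44,T+[0,0,z]-j*61.5])-[275,195])*10).round().tolist())
cv2.imwrite("pics/g5.png",cv2.resize(d["color"][195:255,275:335,::-1],(600,600),interpolation=cv2.INTER_CUBIC))
E
```

```text
pos [488.2 -33.5 -13.5] X [ 0.001 -0.    -1.   ] jaw 43.7 q6 -0.88 t 5.5 w 88.0 F [-0.5 -0.5 -0.5]
tx 4.5 ty -0.4 tz -0.5 twist 0.1
0 [[289.0, 487.0], [282.0, 525.0]]
10 [[289.0, 460.0], [282.0, 498.0]]
20 [[289.0, 433.0], [282.0, 470.0]]
30 [[288.0, 405.0], [281.0, 442.0]]
```

View pics/g5.png

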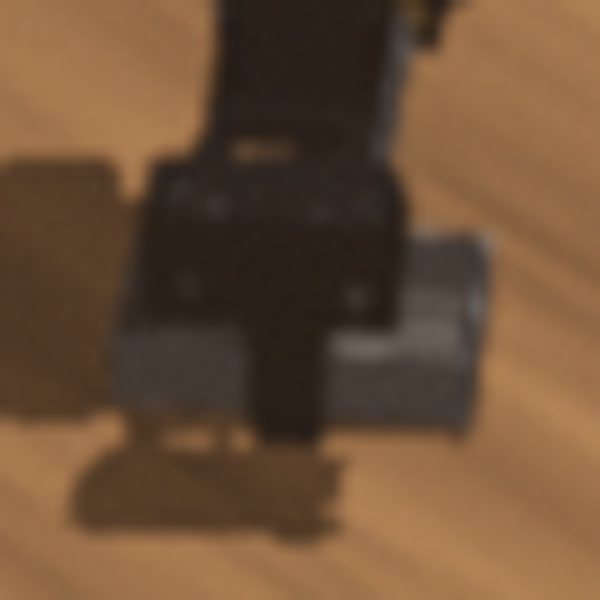

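The near fingertip's lower end is at (287,443), so the offset is about 29 mm and the fingers now straddle the near wall, free of contact. I'll drop 5 mm more and close.

Emit:
{"api": "send_rows", "payload": {
  "deltas": [
    {"tx": 2,"ty": 0,"tz": 0,"twist": 0,"grip": 0},
    {"tx": 4,"ty": 0,"tz": 0,"twist": 0,"grip": 0},
    {"tx": 4.5,"ty": 0,"tz": 0,"twist": 0,"grip": 0.3},
    {"tx": 4.5,"ty": 0,"tz": 0,"twist": 0,"grip": 1},
    {"tx": 4.5,"ty": 0,"tz": 0,"twist": 0,"grip": 1},
    {"tx": 4.5,"ty": 0,"tz": 0,"twist": 0,"grip": 1},
    {"tx": 4.5,"ty": 0,"tz": 0,"twist": 0,"grip": 1},
    {"tx": 4.5,"ty": 0,"tz": 0,"twist": 0,"grip": 1},
    {"tx": 4.5,"ty": 0,"tz": 0,"twist": 0,"grip": 1},
    {"tx": 4.5,"ty": 0,"tz": 0,"twist": 0,"grip": 1}
  ]
}}

```text
clock: 6.33
tcp_pos: [0.4876, -0.0334, -0.0184]
tool_rot: [0.65, 0.278, 0.65, -0.278]
force: [0.8, 0.7, 0.6]
gripper_width: 0.0634
```

```bash
python3 -c "
from h import *
go(433.3,247.5,70,100.1)"
```

```text
pos [487.6 -33.4 -18.4] X [ 0. -0. -1.] jaw 43.7 q6 -0.88 t 6.3 w 63.4 F [0.8 0.7 0.6]
tx -88.4 ty 154.8 tz -240.6 twist -56.4
```

Emit:
{"api": "send_rows", "payload": {
  "deltas": [
    {"tx": -20,"ty": 0,"tz": 0,"twist": 0,"grip": 1},
    {"tx": -45,"ty": 5,"tz": -8,"twist": 0,"grip": 1},
    {"tx": -70,"ty": 21,"tz": -33,"twist": 0,"grip": 1},
    {"tx": -88,"ty": 40,"tz": -62,"twist": 0,"grip": 1},
    {"tx": -88,"ty": 60,"tz": -93,"twist": 0,"grip": 1},
    {"tx": -88,"ty": 80,"tz": -124,"twist": 0,"grip": 1},
    {"tx": -88,"ty": 100,"tz": -155,"twist": 0,"grip": 1},
    {"tx": -88,"ty": 120,"tz": -187,"twist": 0,"grip": 1},
    {"tx": -88,"ty": 140,"tz": -218,"twist": 0,"grip": 1},
    {"tx": -88,"ty": 155,"tz": -241,"twist": 0,"grip": 1}
  ]
}}

```text
clock: 7.17
tcp_pos: [0.4322, 0.2504, 0.0696]
tool_rot: [0.65, 0.278, 0.65, -0.277]
force: [0.8, -0.0, -0.5]
gripper_width: 0.0638
```

Emit:
{"api": "send_rows", "payload": {
  "deltas": [
    {"tx": 0,"ty": 0,"tz": 0,"twist": -5,"grip": 1},
    {"tx": 0,"ty": 0,"tz": 0,"twist": -12,"grip": 1},
    {"tx": 0,"ty": 0,"tz": 0,"twist": -19,"grip": 1},
    {"tx": 0,"ty": 0,"tz": 0,"twist": -26,"grip": 1},
    {"tx": 0,"ty": 0,"tz": 0,"twist": -33,"grip": 1},
    {"tx": 0,"ty": 0,"tz": 0,"twist": -40,"grip": 1},
    {"tx": 0,"ty": 0,"tz": 0,"twist": -47,"grip": 1},
    {"tx": 0,"ty": 0,"tz": 0,"twist": -53,"grip": 1},
    {"tx": 0,"ty": 0,"tz": 0,"twist": -56.4,"grip": 1},
    {"tx": 0,"ty": 0,"tz": 0,"twist": -56.4,"grip": 1}
  ]
}}

```text
clock: 8.0
tcp_pos: [0.4329, 0.2478, 0.0693]
tool_rot: [0.704, -0.063, 0.704, 0.063]
force: [-0.5, -0.1, -0.9]
gripper_width: 0.0643
```

```bash
python3 -c "
from h import *
go(433.3,247.5,5,100.1)"; python3 pic.py p1 433 248 50 90
```

```text
pos [432.9 247.8  69.3] X [-0. -0. -1.] jaw 100.2 q6 -1.28 t 8.0 w 64.3 F [-0.5 -0.1 -0.9]
tx 64.3 ty -0.4 tz 0.4 twist 0.1
0.0642737075592408 [0.43291366 0.24780013 0.06927731]
top 220 252
side 236 185
```

View pics/p1.png

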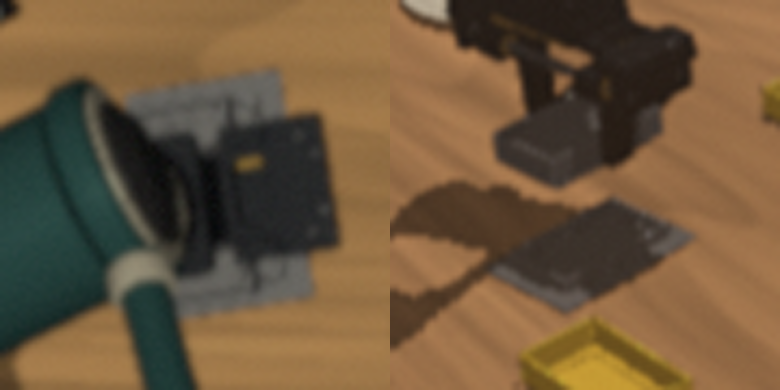

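The tray hangs level over the base plate, aligned with it (side crop (580,145) over (590,255)). I'll lower it to reported z ≈ -8.5, which is seated.

Emit:
{"api": "send_rows", "payload": {
  "deltas": [
    {"tx": 12,"ty": -0.3,"tz": 0.3,"twist": 0,"grip": 1},
    {"tx": 26,"ty": -0.3,"tz": 0.3,"twist": 0,"grip": 1},
    {"tx": 40,"ty": -0.3,"tz": 0.3,"twist": 0,"grip": 1},
    {"tx": 54,"ty": -0.3,"tz": 0.3,"twist": 0,"grip": 1},
    {"tx": 64,"ty": -0.3,"tz": 0.3,"twist": 0,"grip": 1},
    {"tx": 70,"ty": -0.3,"tz": 0.3,"twist": 0,"grip": 1},
    {"tx": 73,"ty": -0.3,"tz": 0.3,"twist": 0,"grip": 1},
    {"tx": 75,"ty": -0.3,"tz": 0.3,"twist": 0,"grip": 1},
    {"tx": 77,"ty": -0.3,"tz": 0.3,"twist": 0,"grip": 1},
    {"tx": 78,"ty": -0.3,"tz": 0.3,"twist": 0,"grip": 1}
  ]
}}

```text
clock: 8.93
tcp_pos: [0.434, 0.2479, -0.0082]
tool_rot: [0.705, -0.062, 0.704, 0.062]
force: [-0.6, -0.3, -1.0]
gripper_width: 0.0638
```

```bash
python3 -c "
from h import *
go(433.3,247.5,-8.5,100.1)"
```

```text
pos [434.  247.9  -8.2] X [ 0.001  0.    -1.   ] jaw 100.1 q6 -1.28 t 8.9 w 63.8 F [-0.6 -0.3 -1. ]
tx 0.3 ty -0.3 tz -0.8 twist -0.0
```

Emit:
{"api": "send_rows", "payload": {
  "deltas": [
    {"tx": 0.5,"ty": 0,"tz": 0,"twist": 0,"grip": 1},
    {"tx": 1,"ty": 0,"tz": 0,"twist": 0,"grip": 1},
    {"tx": 1,"ty": 0,"tz": 0,"twist": 0,"grip": 1},
    {"tx": 1,"ty": 0,"tz": 0,"twist": 0,"grip": 0.2},
    {"tx": 1,"ty": 0,"tz": 0,"twist": 0,"grip": 0},
    {"tx": 1,"ty": 0,"tz": 0,"twist": 0,"grip": 0},
    {"tx": 1,"ty": 0,"tz": 0,"twist": 0,"grip": 0},
    {"tx": 1,"ty": 0,"tz": 0,"twist": 0,"grip": 0},
    {"tx": -10,"ty": 0,"tz": 0,"twist": 0,"grip": 0},
    {"tx": -30,"ty": 0,"tz": 0,"twist": 0,"grip": 0}
  ]
}}

```text
clock: 9.77
tcp_pos: [0.4312, 0.2465, 0.02]
tool_rot: [0.703, -0.063, 0.706, 0.061]
force: [0.0, -0.8, -0.3]
gripper_width: 0.0885
```

```bash
python3 -c "
from h import *
go(643.1,-187.3,60,135.2)"
```

```text
pos [431.2 246.5  20. ] X [-0.005 -0.003 -1.   ] jaw 100.1 q6 -1.28 t 9.8 w 88.5 F [ 0.  -0.8 -0.3]
tx -39.9 ty -464.2 tz 132.4 twist -35.1
```

Emit:
{"api": "send_rows", "payload": {
  "deltas": [
    {"tx": -35,"ty": 0,"tz": 0,"twist": 0,"grip": 0},
    {"tx": -70,"ty": -10,"tz": 3,"twist": 7,"grip": 0},
    {"tx": -70,"ty": -48,"tz": 14,"twist": 14,"grip": 0},
    {"tx": -70,"ty": -86,"tz": 25,"twist": 21,"grip": 0},
    {"tx": -70,"ty": -124,"tz": 36,"twist": 28,"grip": 0},
    {"tx": -70,"ty": -162,"tz": 46,"twist": 35,"grip": 0},
    {"tx": -70,"ty": -200,"tz": 57,"twist": 42,"grip": 0},
    {"tx": -70,"ty": -238,"tz": 68,"twist": 49,"grip": 0},
    {"tx": -70,"ty": -276,"tz": 79,"twist": 56,"grip": 0},
    {"tx": -70,"ty": -300,"tz": 86,"twist": 63,"grip": 0}
  ]
}}

```text
clock: 10.6
tcp_pos: [0.5724, -0.036, 0.0927]
tool_rot: [0.633, 0.317, 0.631, -0.317]
force: [-0.2, 1.0, -0.4]
gripper_width: 0.0882
```

```bash
sed -i 's/tw=-((yaw-cur+90)%180-90)/tw=-((yaw-cur+180)%360-180)/' h.py; python3 - <<'E'
from h import *; from cell import snapshot
go(643.1,-187.3,60,-44.8)
d=snapshot("top"); rect(d,(228,252),.0415,.016,4,90,"catch?")
cv2.imwrite("pics/c1t.png",cv2.resize(d["color"][212:292,185:265,::-1],(400,400),interpolation=cv2.INTER_CUBIC))
import pickle; pickle.dump(d,open("top1.pkl","wb"))
e=snapshot("side"); im=cv2.resize(e["color"][160:230,200:270,::-1],(400,400),interpolation=cv2.INTER_CUBIC)
cv2.imwrite("pics/c1.png",np.hstack([cv2.imread("pics/c1t.png"),im]))
E
```

```text
pos [572.4 -36.   92.7] X [ 0.002 -0.001 -1.   ] jaw 36.6 q6 -0.74 t 10.6 w 88.2 F [-0.2  1.  -0.4]
tx 33.0 ty -33.6 tz 163.5 twist 81.4
catch? centre [434.6 242.2] size 130.5 90.1 ang 10.1
```

View pics/c1.png

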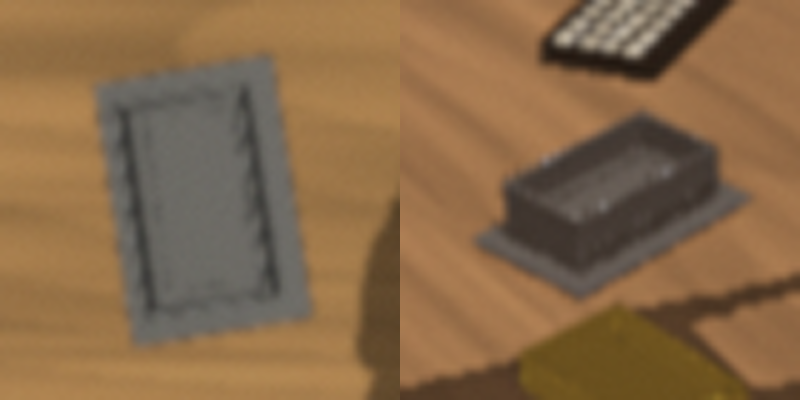

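The catch tray sits level and fully down in the base rim: top crop (200,200), side crop (610,195) with an even plate margin. On to sieve_small.

Emit:
{"api": "send_rows", "payload": {
  "deltas": [
    {"tx": 3,"ty": -4,"tz": 17,"twist": 7,"grip": 0},
    {"tx": 7,"ty": -8,"tz": 37,"twist": 14,"grip": 0},
    {"tx": 11,"ty": -12,"tz": 58,"twist": 21,"grip": 0},
    {"tx": 15,"ty": -16,"tz": 80,"twist": 28,"grip": 0},
    {"tx": 19,"ty": -20,"tz": 100,"twist": 35,"grip": 0},
    {"tx": 23,"ty": -25,"tz": 121,"twist": 42,"grip": 0},
    {"tx": 27,"ty": -29,"tz": 140,"twist": 49,"grip": 0},
    {"tx": 30,"ty": -32,"tz": 154,"twist": 56,"grip": 0},
    {"tx": 33,"ty": -34,"tz": 163,"twist": 63,"grip": 0},
    {"tx": 33,"ty": -34,"tz": 163,"twist": 70,"grip": 0}
  ]
}}

```text
clock: 11.53
tcp_pos: [0.642, -0.1835, 0.0583]
tool_rot: [-0.336, -0.622, -0.337, 0.622]
force: [-0.3, -0.4, -0.2]
gripper_width: 0.0881
```

Emit:
{"api": "send_rows", "payload": {
  "deltas": [
    {"tx": 0,"ty": 0,"tz": 0,"twist": 6,"grip": 0},
    {"tx": 0,"ty": 0,"tz": 0,"twist": 11.4,"grip": 0},
    {"tx": 0,"ty": 0,"tz": 0,"twist": 11.4,"grip": 0},
    {"tx": 0,"ty": 0,"tz": 0,"twist": 11.4,"grip": 0},
    {"tx": 0,"ty": 0,"tz": 0,"twist": 11.4,"grip": 0},
    {"tx": 0,"ty": 0,"tz": 0,"twist": 11.4,"grip": 0},
    {"tx": 0,"ty": 0,"tz": 0,"twist": 11.4,"grip": 0},
    {"tx": 0,"ty": 0,"tz": 0,"twist": 11.4,"grip": 0},
    {"tx": 0,"ty": 0,"tz": 0,"twist": 11.4,"grip": 0},
    {"tx": 0,"ty": 0,"tz": 0,"twist": 11.4,"grip": 0}
  ]
}}

```text
clock: 12.37
tcp_pos: [0.6419, -0.1831, 0.0585]
tool_rot: [-0.275, -0.652, -0.275, 0.652]
force: [0.2, -0.2, 0.2]
gripper_width: 0.0881
```

```bash
python3 -c "
from h import *
go(643.1,-187.3,-18.4,-44.8)"
```

```text
pos [ 641.9 -183.1   58.5] X [-0.  0. -1.] jaw -44.3 q6 0.46 t 12.4 w 88.1 F [ 0.2 -0.2  0.2]
tx 76.9 ty 3.8 tz 2.1 twist 0.5
```

Emit:
{"api": "send_rows", "payload": {
  "deltas": [
    {"tx": 15,"ty": 3.8,"tz": 2.1,"twist": 0.5,"grip": 0},
    {"tx": 35,"ty": 3.8,"tz": 2.1,"twist": 0.5,"grip": 0},
    {"tx": 55,"ty": 3.8,"tz": 2.1,"twist": 0.5,"grip": 0},
    {"tx": 70,"ty": 3.8,"tz": 2.1,"twist": 0.5,"grip": 0},
    {"tx": 77,"ty": 3.8,"tz": 2.1,"twist": 0.5,"grip": 0},
    {"tx": 77,"ty": 3.8,"tz": 2.1,"twist": 0.5,"grip": 0},
    {"tx": 77,"ty": 3.8,"tz": 2.1,"twist": 0.5,"grip": 0},
    {"tx": 77,"ty": 3.8,"tz": 2.1,"twist": 0.5,"grip": 0.3},
    {"tx": 77,"ty": 3.8,"tz": 2.1,"twist": 0.5,"grip": 1},
    {"tx": 77,"ty": 3.8,"tz": 2.1,"twist": 0.5,"grip": 1}
  ]
}}

```text
clock: 13.2
tcp_pos: [0.6443, -0.1877, -0.017]
tool_rot: [0.272, 0.653, 0.271, -0.652]
force: [0.6, 0.6, 0.5]
gripper_width: 0.0704
```

Emit:
{"api": "send_rows", "payload": {
  "deltas": [
    {"tx": 0,"ty": 0,"tz": 0,"twist": 0,"grip": 1},
    {"tx": 0,"ty": 0,"tz": 0,"twist": 0,"grip": 1},
    {"tx": 0,"ty": 0,"tz": 0,"twist": 0,"grip": 1},
    {"tx": 0,"ty": 0,"tz": 0,"twist": 0,"grip": 1},
    {"tx": 0,"ty": 0,"tz": 0,"twist": 0,"grip": 1},
    {"tx": 0,"ty": 0,"tz": 0,"twist": 0,"grip": 1},
    {"tx": 0,"ty": 0,"tz": 0,"twist": 0,"grip": 1},
    {"tx": 0,"ty": 0,"tz": 0,"twist": 0,"grip": 1},
    {"tx": 0,"ty": 0,"tz": 0,"twist": 0,"grip": 1},
    {"tx": 0,"ty": 0,"tz": 0,"twist": 0,"grip": 1}
  ]
}}

```text
clock: 14.03
tcp_pos: [0.6438, -0.1874, -0.0174]
tool_rot: [0.272, 0.653, 0.271, -0.652]
force: [-0.7, 1.4, 6.5]
gripper_width: 0.064
```

```bash
python3 -c "
from h import *
go(433.7,247.8,95,-79.9)"
```

```text
pos [ 643.8 -187.4  -17.4] X [ 0.001 -0.    -1.   ] jaw -44.8 q6 0.46 t 14.0 w 64.0 F [-0.7  1.4  6.5]
tx -112.7 ty -455.6 tz -160.7 twist 35.1
```

Emit:
{"api": "send_rows", "payload": {
  "deltas": [
    {"tx": -25,"ty": 0,"tz": 0,"twist": 0,"grip": 1},
    {"tx": -55,"ty": -8,"tz": -3,"twist": 0,"grip": 1},
    {"tx": -85,"ty": -26,"tz": -9,"twist": 0,"grip": 1},
    {"tx": -105,"ty": -56,"tz": -20,"twist": 0,"grip": 1},
    {"tx": -113,"ty": -92,"tz": -32,"twist": 0,"grip": 1},
    {"tx": -113,"ty": -129,"tz": -45,"twist": 0,"grip": 1},
    {"tx": -113,"ty": -166,"tz": -58,"twist": 0,"grip": 1},
    {"tx": -113,"ty": -203,"tz": -71,"twist": 0,"grip": 1},
    {"tx": -113,"ty": -235,"tz": -83,"twist": 0,"grip": 1},
    {"tx": -113,"ty": -256,"tz": -91,"twist": 0,"grip": 1}
  ]
}}

```text
clock: 14.87
tcp_pos: [0.5234, 0.06, 0.094]
tool_rot: [-0.272, -0.652, -0.272, 0.653]
force: [0.2, 0.1, -1.6]
gripper_width: 0.0642
```

Emit:
{"api": "send_rows", "payload": {
  "deltas": [
    {"tx": 0,"ty": -20,"tz": -7,"twist": 3,"grip": 1},
    {"tx": 0,"ty": -50,"tz": -17,"twist": 8,"grip": 1},
    {"tx": 0,"ty": -82,"tz": -28,"twist": 14,"grip": 1},
    {"tx": 0,"ty": -114,"tz": -39,"twist": 20,"grip": 1},
    {"tx": 0,"ty": -144,"tz": -50,"twist": 25,"grip": 1},
    {"tx": 0,"ty": -170,"tz": -59,"twist": 30,"grip": 1},
    {"tx": 0,"ty": -190,"tz": -66,"twist": 35,"grip": 1},
    {"tx": 0,"ty": -200,"tz": -70,"twist": 35,"grip": 1},
    {"tx": 0,"ty": -200,"tz": -70,"twist": 35,"grip": 1},
    {"tx": 0,"ty": -200,"tz": -70,"twist": 35,"grip": 1}
  ]
}}

```text
clock: 15.7
tcp_pos: [0.4331, 0.2481, 0.0943]
tool_rot: [0.064, 0.704, 0.064, -0.704]
force: [-0.3, -0.4, -0.5]
gripper_width: 0.0642
```

```bash
python3 -c "
from h import *
go(433.7,247.8,16.6,-79.9)"; python3 pic.py p2 433 248 60 90
```

```text
pos [433.1 248.1  94.3] X [ 0.    -0.001 -1.   ] jaw -79.6 q6 1.86 t 15.7 w 64.2 F [-0.3 -0.4 -0.5]
tx 77.7 ty 0.4 tz -0.5 twist 0.3
0.06421911464849278 [0.43314157 0.24812966 0.09433143]
top 220 252
side 235 182
```

View pics/p2.png

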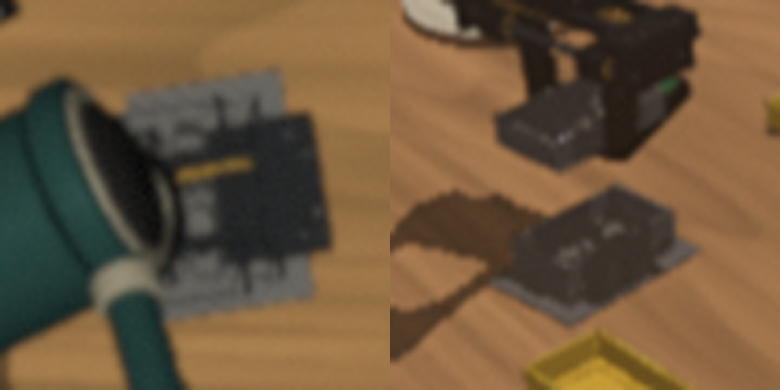

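Sieve_small hangs level over the seated catch tray (side crop (550,130) over (600,240)). Lowering it.

Emit:
{"api": "send_rows", "payload": {
  "deltas": [
    {"tx": 12,"ty": 0.4,"tz": -0.5,"twist": 0.3,"grip": 1},
    {"tx": 26,"ty": 0.4,"tz": -0.5,"twist": 0.3,"grip": 1},
    {"tx": 40,"ty": 0.4,"tz": -0.5,"twist": 0.3,"grip": 1},
    {"tx": 54,"ty": 0.4,"tz": -0.5,"twist": 0.3,"grip": 1},
    {"tx": 64,"ty": 0.4,"tz": -0.5,"twist": 0.3,"grip": 1},
    {"tx": 70,"ty": 0.4,"tz": -0.5,"twist": 0.3,"grip": 1},
    {"tx": 73,"ty": 0.4,"tz": -0.5,"twist": 0.3,"grip": 1},
    {"tx": 75,"ty": 0.4,"tz": -0.5,"twist": 0.3,"grip": 1},
    {"tx": 77,"ty": 0.4,"tz": -0.5,"twist": 0.3,"grip": 1},
    {"tx": 78,"ty": 0.4,"tz": -0.5,"twist": 0.3,"grip": 1}
  ]
}}

```text
clock: 16.63
tcp_pos: [0.4343, 0.2482, 0.0169]
tool_rot: [0.061, 0.705, 0.061, -0.704]
force: [0.1, -0.6, -1.2]
gripper_width: 0.0638
```

```bash
python3 -c "
from h import *
go(433.7,247.8,16.6,-79.9)"
```

```text
pos [434.3 248.2  16.9] X [ 0.001  0.    -1.   ] jaw -80.1 q6 1.87 t 16.6 w 63.8 F [ 0.1 -0.6 -1.2]
tx 0.3 ty 0.3 tz 0.6 twist -0.2
```

Emit:
{"api": "send_rows", "payload": {
  "deltas": [
    {"tx": 0.5,"ty": 0,"tz": 0,"twist": 0,"grip": 1},
    {"tx": 1,"ty": 0,"tz": 0,"twist": 0,"grip": 1},
    {"tx": 1,"ty": 0,"tz": 0,"twist": 0,"grip": 1},
    {"tx": 1,"ty": 0,"tz": 0,"twist": 0,"grip": 0.2},
    {"tx": 1,"ty": 0,"tz": 0,"twist": 0,"grip": 0},
    {"tx": 1,"ty": 0,"tz": 0,"twist": 0,"grip": 0},
    {"tx": 1,"ty": 0,"tz": 0,"twist": 0,"grip": 0},
    {"tx": 1,"ty": 0,"tz": 0,"twist": 0,"grip": 0},
    {"tx": -10,"ty": 0,"tz": 0,"twist": 0,"grip": 0},
    {"tx": -40,"ty": 0,"tz": 0,"twist": 0,"grip": 0}
  ]
}}

```text
clock: 17.47
tcp_pos: [0.4299, 0.2461, 0.0533]
tool_rot: [-0.062, -0.701, -0.06, 0.708]
force: [-0.8, -0.4, -0.3]
gripper_width: 0.0879
```

```bash
python3 -c "
from h import *
go(383.9,-252.5,60,-2.6)"
```

```text
pos [429.9 246.1  53.3] X [-0.008 -0.004 -1.   ] jaw -80.1 q6 1.87 t 17.5 w 87.9 F [-0.8 -0.4 -0.3]
tx -4.2 ty 483.3 tz 131.0 twist -77.5
```

Emit:
{"api": "send_rows", "payload": {
  "deltas": [
    {"tx": -25,"ty": 5,"tz": 1,"twist": 0,"grip": 0},
    {"tx": -40,"ty": 32,"tz": 9,"twist": 0,"grip": 0},
    {"tx": -40,"ty": 66,"tz": 18,"twist": 0,"grip": 0},
    {"tx": -40,"ty": 102,"tz": 28,"twist": 0,"grip": 0},
    {"tx": -40,"ty": 138,"tz": 38,"twist": 0,"grip": 0},
    {"tx": -40,"ty": 174,"tz": 48,"twist": 0,"grip": 0},
    {"tx": -40,"ty": 210,"tz": 58,"twist": 0,"grip": 0},
    {"tx": -40,"ty": 246,"tz": 68,"twist": 0,"grip": 0},
    {"tx": -40,"ty": 280,"tz": 78,"twist": 0,"grip": 0},
    {"tx": -40,"ty": 305,"tz": 85,"twist": 0,"grip": 0}
  ]
}}

```text
clock: 18.3
tcp_pos: [0.402, -0.0695, 0.0975]
tool_rot: [0.061, 0.705, 0.06, -0.704]
force: [0.9, 1.5, -0.0]
gripper_width: 0.088
```

Emit:
{"api": "send_rows", "payload": {
  "deltas": [
    {"tx": 5,"ty": 25,"tz": 7,"twist": -7,"grip": 0},
    {"tx": 10,"ty": 55,"tz": 15,"twist": -14,"grip": 0},
    {"tx": 15,"ty": 88,"tz": 25,"twist": -21,"grip": 0},
    {"tx": 20,"ty": 120,"tz": 34,"twist": -28,"grip": 0},
    {"tx": 25,"ty": 145,"tz": 41,"twist": -35,"grip": 0},
    {"tx": 30,"ty": 165,"tz": 47,"twist": -42,"grip": 0},
    {"tx": 35,"ty": 178,"tz": 50,"twist": -49,"grip": 0},
    {"tx": 35,"ty": 178,"tz": 50,"twist": -56,"grip": 0},
    {"tx": 35,"ty": 178,"tz": 50,"twist": -63,"grip": 0},
    {"tx": 35,"ty": 178,"tz": 50,"twist": -70,"grip": 0}
  ]
}}

```text
clock: 19.13
tcp_pos: [0.3836, -0.2516, 0.0621]
tool_rot: [0.45, 0.545, 0.45, -0.545]
force: [1.1, -0.2, 0.4]
gripper_width: 0.0879
```

Emit:
{"api": "send_rows", "payload": {
  "deltas": [
    {"tx": 0,"ty": 0,"tz": 0,"twist": -5,"grip": 0},
    {"tx": 0,"ty": 0,"tz": 0,"twist": -7.5,"grip": 0},
    {"tx": 0,"ty": 0,"tz": 0,"twist": -7.5,"grip": 0},
    {"tx": 0,"ty": 0,"tz": 0,"twist": -7.5,"grip": 0},
    {"tx": 0,"ty": 0,"tz": 0,"twist": -7.5,"grip": 0},
    {"tx": 0,"ty": 0,"tz": 0,"twist": -7.5,"grip": 0},
    {"tx": 0,"ty": 0,"tz": 0,"twist": -7.5,"grip": 0},
    {"tx": 0,"ty": 0,"tz": 0,"twist": -7.5,"grip": 0},
    {"tx": 0,"ty": 0,"tz": 0,"twist": -7.5,"grip": 0},
    {"tx": 0,"ty": 0,"tz": 0,"twist": -7.5,"grip": 0}
  ]
}}

```text
clock: 19.97
tcp_pos: [0.3836, -0.251, 0.0615]
tool_rot: [-0.483, -0.516, -0.483, 0.516]
force: [0.3, 0.2, -0.5]
gripper_width: 0.0882
```

```bash
python3 - <<'E'
from h import *; from cell import snapshot
go(383.9,-252.5,-18,-2.6)
d=snapshot("top")
for s in(70,90):
  rect(d,(225,251),.004,.0,4,s,"base")
e=snapshot("side")
cv2.imwrite("pics/c2.png",np.hstack([cv2.resize(x,(400,400),interpolation=cv2.INTER_CUBIC) for x in(d["color"][212:292,185:265,::-1],e["color"][150:220,200:270,::-1])]))
E
```

```text
pos [ 383.6 -251.    61.5] X [-0.  0. -1.] jaw -3.7 q6 -0.57 t 20.0 w 88.2 F [ 0.3  0.2 -0.5]
tx 79.5 ty 0.4 tz 1.5 twist -1.1
base centre [433.3 247.5] size 132.6 90.3 ang 10.1
base centre [433.3 247.4] size 134.5 92.3 ang 10.1
```

View pics/c2.png

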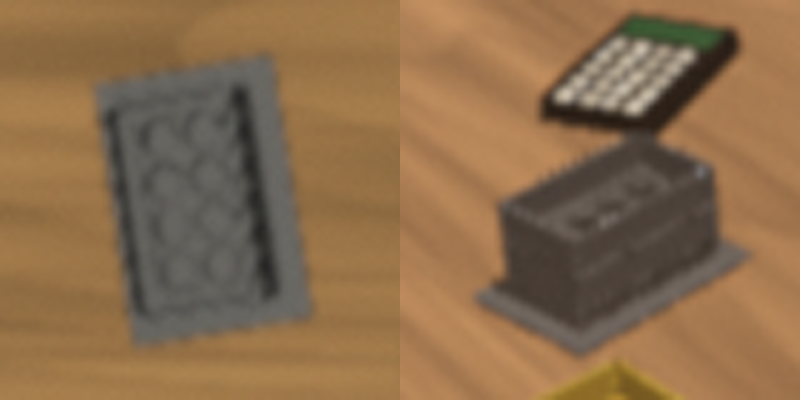

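Sieve_small (eight holes, top crop (190,200)) is seated level on the catch tray. Now I'll grasp sieve_medium.

Emit:
{"api": "send_rows", "payload": {
  "deltas": [
    {"tx": 15,"ty": 0.4,"tz": 1.5,"twist": -1,"grip": 0},
    {"tx": 35,"ty": 0.4,"tz": 1.5,"twist": -1,"grip": 0},
    {"tx": 55,"ty": 0.4,"tz": 1.5,"twist": -1,"grip": 0},
    {"tx": 72,"ty": 0.4,"tz": 1.5,"twist": -1,"grip": 0},
    {"tx": 79.5,"ty": 0.4,"tz": 1.5,"twist": -1,"grip": 0},
    {"tx": 79.5,"ty": 0.4,"tz": 1.5,"twist": -1,"grip": 0},
    {"tx": 79.5,"ty": 0.4,"tz": 1.5,"twist": -1,"grip": 0},
    {"tx": 79.5,"ty": 0.4,"tz": 1.5,"twist": -1,"grip": 0.3},
    {"tx": 79.5,"ty": 0.4,"tz": 1.5,"twist": -1,"grip": 1},
    {"tx": 79.5,"ty": 0.4,"tz": 1.5,"twist": -1,"grip": 1}
  ]
}}

```text
clock: 20.9
tcp_pos: [0.3849, -0.2532, -0.0169]
tool_rot: [0.489, 0.512, 0.487, -0.512]
force: [0.4, -0.6, -0.1]
gripper_width: 0.0704
```

Emit:
{"api": "send_rows", "payload": {
  "deltas": [
    {"tx": 0,"ty": 0,"tz": 0,"twist": 0,"grip": 1},
    {"tx": 0,"ty": 0,"tz": 0,"twist": 0,"grip": 1},
    {"tx": 0,"ty": 0,"tz": 0,"twist": 0,"grip": 1},
    {"tx": 0,"ty": 0,"tz": 0,"twist": 0,"grip": 1},
    {"tx": 0,"ty": 0,"tz": 0,"twist": 0,"grip": 1},
    {"tx": 0,"ty": 0,"tz": 0,"twist": 0,"grip": 1},
    {"tx": 0,"ty": 0,"tz": 0,"twist": 0,"grip": 1},
    {"tx": 0,"ty": 0,"tz": 0,"twist": 0,"grip": 1},
    {"tx": 0,"ty": 0,"tz": 0,"twist": 0,"grip": 1},
    {"tx": 0,"ty": 0,"tz": 0,"twist": 0,"grip": 1}
  ]
}}

```text
clock: 21.73
tcp_pos: [0.3844, -0.2529, -0.0172]
tool_rot: [0.488, 0.512, 0.488, -0.512]
force: [-1.4, 1.0, 5.9]
gripper_width: 0.0639
```

```bash
python3 -c "
from h import *
go(433.7,247.8,110,-79.9)"
```

```text
pos [ 384.4 -252.9  -17.2] X [ 0.001 -0.001 -1.   ] jaw -2.7 q6 -0.59 t 21.7 w 63.9 F [-1.4  1.   5.9]
tx -127.5 ty 25.5 tz -502.4 twist 77.2
```

Emit:
{"api": "send_rows", "payload": {
  "deltas": [
    {"tx": -30,"ty": 0,"tz": 0,"twist": 0,"grip": 1},
    {"tx": -60,"ty": 0,"tz": -12,"twist": 0,"grip": 1},
    {"tx": -90,"ty": 2,"tz": -36,"twist": 0,"grip": 1},
    {"tx": -115,"ty": 4,"tz": -68,"twist": 0,"grip": 1},
    {"tx": -127,"ty": 6,"tz": -105,"twist": 0,"grip": 1},
    {"tx": -127,"ty": 8,"tz": -143,"twist": 0,"grip": 1},
    {"tx": -127,"ty": 10,"tz": -181,"twist": 0,"grip": 1},
    {"tx": -127,"ty": 12,"tz": -219,"twist": 0,"grip": 1},
    {"tx": -127,"ty": 14,"tz": -255,"twist": 0,"grip": 1},
    {"tx": -127,"ty": 15,"tz": -282,"twist": 0,"grip": 1}
  ]
}}

```text
clock: 22.57
tcp_pos: [0.4121, 0.031, 0.109]
tool_rot: [0.488, 0.512, 0.488, -0.511]
force: [1.0, -0.7, -1.4]
gripper_width: 0.0637
```

Emit:
{"api": "send_rows", "payload": {
  "deltas": [
    {"tx": 0,"ty": 1,"tz": -26,"twist": 6,"grip": 1},
    {"tx": 0,"ty": 3,"tz": -58,"twist": 13,"grip": 1},
    {"tx": 0,"ty": 5,"tz": -94,"twist": 20,"grip": 1},
    {"tx": 0,"ty": 7,"tz": -130,"twist": 27,"grip": 1},
    {"tx": 0,"ty": 8,"tz": -164,"twist": 34,"grip": 1},
    {"tx": 0,"ty": 9,"tz": -194,"twist": 41,"grip": 1},
    {"tx": 0,"ty": 10,"tz": -212,"twist": 48,"grip": 1},
    {"tx": 0,"ty": 10,"tz": -220,"twist": 55,"grip": 1},
    {"tx": 0,"ty": 10,"tz": -220,"twist": 62,"grip": 1},
    {"tx": 0,"ty": 10,"tz": -220,"twist": 67,"grip": 1}
  ]
}}

```text
clock: 23.4
tcp_pos: [0.4324, 0.2486, 0.1085]
tool_rot: [-0.123, -0.696, -0.123, 0.697]
force: [-0.4, 0.4, -1.5]
gripper_width: 0.0636
```

Emit:
{"api": "send_rows", "payload": {
  "deltas": [
    {"tx": 0,"ty": 0,"tz": 0,"twist": 5,"grip": 1},
    {"tx": 0,"ty": 0,"tz": 0,"twist": 10,"grip": 1},
    {"tx": 0,"ty": 0,"tz": 0,"twist": 10,"grip": 1},
    {"tx": 0,"ty": 0,"tz": 0,"twist": 10,"grip": 1},
    {"tx": 0,"ty": 0,"tz": 0,"twist": 10,"grip": 1},
    {"tx": 0,"ty": 0,"tz": 0,"twist": 10,"grip": 1},
    {"tx": 0,"ty": 0,"tz": 0,"twist": 10,"grip": 1},
    {"tx": 0,"ty": 0,"tz": 0,"twist": 10,"grip": 1},
    {"tx": 0,"ty": 0,"tz": 0,"twist": 10,"grip": 1},
    {"tx": 0,"ty": 0,"tz": 0,"twist": 10,"grip": 1}
  ]
}}

```text
clock: 24.23
tcp_pos: [0.433, 0.2477, 0.109]
tool_rot: [0.063, 0.704, 0.063, -0.704]
force: [0.5, -0.4, -1.5]
gripper_width: 0.0639
```

```bash
python3 -c "
from h import *
go(433.7,247.8,40.8,-79.9)"
```

```text
pos [433.  247.7 109. ] X [ 0.  0. -1.] jaw -79.7 q6 1.86 t 24.2 w 63.9 F [ 0.5 -0.4 -1.5]
tx 68.2 ty 0.0 tz -0.7 twist 0.2
```

Emit:
{"api": "send_rows", "payload": {
  "deltas": [
    {"tx": 12,"ty": 0,"tz": -0.5,"twist": 0.2,"grip": 1},
    {"tx": 26,"ty": 0,"tz": -0.5,"twist": 0.2,"grip": 1},
    {"tx": 38,"ty": 0,"tz": -0.5,"twist": 0.2,"grip": 1},
    {"tx": 48,"ty": 0,"tz": -0.5,"twist": 0.2,"grip": 1},
    {"tx": 56,"ty": 0,"tz": -0.5,"twist": 0.2,"grip": 1},
    {"tx": 61,"ty": 0,"tz": -0.5,"twist": 0.2,"grip": 1},
    {"tx": 64,"ty": 0,"tz": -0.5,"twist": 0.2,"grip": 1},
    {"tx": 66,"ty": 0,"tz": -0.5,"twist": 0.2,"grip": 1},
    {"tx": 67.5,"ty": 0,"tz": -0.5,"twist": 0.2,"grip": 1},
    {"tx": 68,"ty": 0,"tz": -0.5,"twist": 0.2,"grip": 1}
  ]
}}

```text
clock: 25.07
tcp_pos: [0.4337, 0.2479, 0.0412]
tool_rot: [0.062, 0.705, 0.062, -0.704]
force: [0.3, 0.2, -1.1]
gripper_width: 0.0636
```

```bash
python3 -c "
from h import *
go(433.7,247.8,40.8,-79.9)"
```

```text
pos [433.7 247.9  41.2] X [ 0.001  0.    -1.   ] jaw -79.9 q6 1.86 t 25.1 w 63.6 F [ 0.3  0.2 -1.1]
tx 0.4 ty 0.1 tz 0.1 twist -0.0
```

Emit:
{"api": "send_rows", "payload": {
  "deltas": [
    {"tx": 0.5,"ty": 0,"tz": 0,"twist": 0,"grip": 1},
    {"tx": 1,"ty": 0,"tz": 0,"twist": 0,"grip": 1},
    {"tx": 1,"ty": 0,"tz": 0,"twist": 0,"grip": 1},
    {"tx": 1,"ty": 0,"tz": 0,"twist": 0,"grip": 0.2},
    {"tx": 1,"ty": 0,"tz": 0,"twist": 0,"grip": 0},
    {"tx": 1,"ty": 0,"tz": 0,"twist": 0,"grip": 0},
    {"tx": 1,"ty": 0,"tz": 0,"twist": 0,"grip": 0},
    {"tx": 1,"ty": 0,"tz": 0,"twist": 0,"grip": 0},
    {"tx": -10,"ty": 0,"tz": 0,"twist": 0,"grip": 0},
    {"tx": -40,"ty": 0,"tz": 0,"twist": 0,"grip": 0}
  ]
}}

```text
clock: 25.9
tcp_pos: [0.4297, 0.2459, 0.0777]
tool_rot: [-0.063, -0.701, -0.061, 0.707]
force: [-0.6, -0.5, 0.8]
gripper_width: 0.0879
```

Emit:
{"api": "send_rows", "payload": {
  "deltas": [
    {"tx": -20,"ty": 0,"tz": 0,"twist": -6,"grip": 0},
    {"tx": -30,"ty": 0,"tz": 0,"twist": -13,"grip": 0},
    {"tx": -30,"ty": 0,"tz": 0,"twist": -20,"grip": 0},
    {"tx": -30,"ty": 0,"tz": 0,"twist": -27,"grip": 0},
    {"tx": -30,"ty": 0,"tz": 0,"twist": -34,"grip": 0},
    {"tx": -30,"ty": 0,"tz": 0,"twist": -41,"grip": 0},
    {"tx": -30,"ty": 0,"tz": 0,"twist": -48,"grip": 0},
    {"tx": -30,"ty": 0,"tz": 0,"twist": -55,"grip": 0},
    {"tx": -30,"ty": 0,"tz": 0,"twist": -62,"grip": 0},
    {"tx": -30,"ty": 0,"tz": 0,"twist": -67,"grip": 0}
  ]
}}

```text
clock: 26.73
tcp_pos: [0.4336, 0.2479, 0.1119]
tool_rot: [0.442, 0.552, 0.442, -0.552]
force: [-0.4, 0.2, -0.6]
gripper_width: 0.0882
```

```bash
python3 -c "
from h import *
go(641.7,139.6,60,-13)"
```

```text
pos [433.6 247.9 111.9] X [ 0.001  0.    -1.   ] jaw -12.6 q6 0.69 t 26.7 w 88.2 F [-0.4  0.2 -0.6]
tx 52.0 ty 226.7 tz 60.3 twist 0.4
```

Emit:
{"api": "send_rows", "payload": {
  "deltas": [
    {"tx": 0,"ty": 20,"tz": 5,"twist": 0.4,"grip": 0},
    {"tx": 0,"ty": 50,"tz": 13,"twist": 0.4,"grip": 0},
    {"tx": 5,"ty": 85,"tz": 23,"twist": 0.4,"grip": 0},
    {"tx": 10,"ty": 120,"tz": 32,"twist": 0.4,"grip": 0},
    {"tx": 20,"ty": 155,"tz": 41,"twist": 0.4,"grip": 0},
    {"tx": 30,"ty": 185,"tz": 49,"twist": 0.4,"grip": 0},
    {"tx": 40,"ty": 210,"tz": 56,"twist": 0.4,"grip": 0},
    {"tx": 48,"ty": 223,"tz": 59,"twist": 0.4,"grip": 0},
    {"tx": 52,"ty": 227,"tz": 60,"twist": 0.4,"grip": 0},
    {"tx": 52,"ty": 227,"tz": 60,"twist": 0.4,"grip": 0}
  ]
}}

```text
clock: 27.57
tcp_pos: [0.6412, 0.1377, 0.0581]
tool_rot: [-0.438, -0.554, -0.438, 0.556]
force: [0.1, 0.1, -0.6]
gripper_width: 0.0885
```

```bash
python3 - <<'E'
from h import *; from cell import snapshot
go(641.7,139.6,-18,-13)
d=snapshot("top"); e=snapshot("side")
cv2.imwrite("pics/c3.png",np.hstack([cv2.resize(x,(400,400),interpolation=cv2.INTER_CUBIC) for x in(d["color"][212:292,185:265,::-1],e["color"][150:220,200:270,::-1])]))
E
```

```text
pos [641.2 137.7  58.1] X [-0.002 -0.    -1.   ] jaw -13.4 q6 0.41 t 27.6 w 88.5 F [ 0.1  0.1 -0.6]
tx 76.1 ty 0.2 tz -2.0 twist -0.4
```

View pics/c3.png

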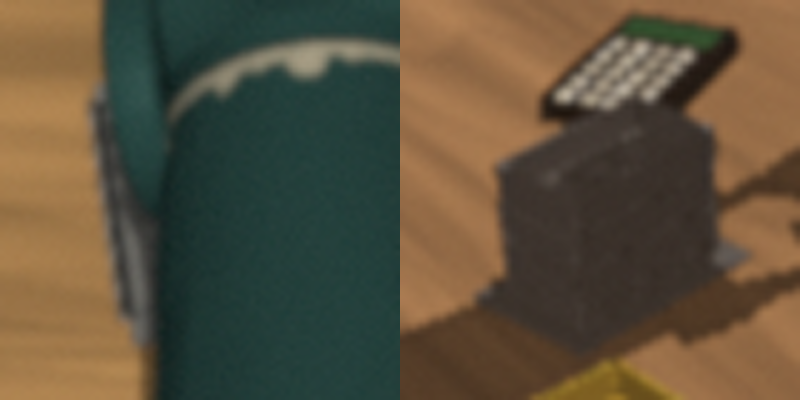

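Medium is seated level in line with the stack (side crop (610,220)); the arm covers it in the top view. Descending to sieve_large.

Emit:
{"api": "send_rows", "payload": {
  "deltas": [
    {"tx": 15,"ty": 0,"tz": -1.5,"twist": 0,"grip": 0},
    {"tx": 30,"ty": 0,"tz": -1.5,"twist": 0,"grip": 0},
    {"tx": 40,"ty": 0,"tz": -1.5,"twist": 0,"grip": 0},
    {"tx": 40,"ty": 0,"tz": -1.5,"twist": 0,"grip": 0},
    {"tx": 40,"ty": 0,"tz": -1.5,"twist": 0,"grip": 0},
    {"tx": 40,"ty": 0,"tz": -1.5,"twist": 0,"grip": 0},
    {"tx": 40,"ty": 0,"tz": -1.5,"twist": 0,"grip": 0},
    {"tx": 40,"ty": 0,"tz": -1.5,"twist": 0,"grip": 0},
    {"tx": 40,"ty": 0,"tz": -1.5,"twist": 0,"grip": 0},
    {"tx": 40,"ty": 0,"tz": -1.5,"twist": 0,"grip": 0}
  ]
}}

```text
clock: 28.5
tcp_pos: [0.642, 0.14, 0.0196]
tool_rot: [0.439, 0.555, 0.438, -0.554]
force: [-0.5, -0.5, -0.0]
gripper_width: 0.0883
```

```bash
python3 -c "
from h import *
go(641.7,139.6,-18,-13)"
```

```text
pos [642.  140.   19.6] X [ 0.001  0.    -1.   ] jaw -13.3 q6 0.41 t 28.5 w 88.3 F [-0.5 -0.5 -0. ]
tx 37.6 ty -0.3 tz 0.5 twist -0.3
```

Emit:
{"api": "send_rows", "payload": {
  "deltas": [
    {"tx": 12,"ty": 0,"tz": 0.5,"twist": -0.3,"grip": 0},
    {"tx": 25,"ty": 0,"tz": 0.5,"twist": -0.3,"grip": 0},
    {"tx": 34,"ty": 0,"tz": 0.5,"twist": -0.3,"grip": 0},
    {"tx": 37.5,"ty": 0,"tz": 0.5,"twist": -0.3,"grip": 0},
    {"tx": 37.5,"ty": 0,"tz": 0.5,"twist": -0.3,"grip": 0},
    {"tx": 37.5,"ty": 0,"tz": 0.5,"twist": -0.3,"grip": 0.3},
    {"tx": 37.5,"ty": 0,"tz": 0.5,"twist": -0.3,"grip": 1},
    {"tx": 37.5,"ty": 0,"tz": 0.5,"twist": -0.3,"grip": 1},
    {"tx": 37.5,"ty": 0,"tz": 0.5,"twist": -0.3,"grip": 1},
    {"tx": 37.5,"ty": 0,"tz": 0.5,"twist": -0.3,"grip": 1}
  ]
}}

```text
clock: 29.33
tcp_pos: [0.642, 0.1396, -0.0178]
tool_rot: [0.44, 0.554, 0.44, -0.553]
force: [0.6, -0.7, 0.5]
gripper_width: 0.0639
```

Emit:
{"api": "send_rows", "payload": {
  "deltas": [
    {"tx": 0,"ty": 0,"tz": 0,"twist": 0,"grip": 1},
    {"tx": 0,"ty": 0,"tz": 0,"twist": 0,"grip": 1},
    {"tx": 0,"ty": 0,"tz": 0,"twist": 0,"grip": 1},
    {"tx": 0,"ty": 0,"tz": 0,"twist": 0,"grip": 1},
    {"tx": 0,"ty": 0,"tz": 0,"twist": 0,"grip": 1},
    {"tx": 0,"ty": 0,"tz": 0,"twist": 0,"grip": 1},
    {"tx": 0,"ty": 0,"tz": 0,"twist": 0,"grip": 1},
    {"tx": 0,"ty": 0,"tz": 0,"twist": 0,"grip": 1},
    {"tx": 0,"ty": 0,"tz": 0,"twist": 0,"grip": 1},
    {"tx": 0,"ty": 0,"tz": 0,"twist": 0,"grip": 1}
  ]
}}

```text
clock: 30.17
tcp_pos: [0.642, 0.1395, -0.0178]
tool_rot: [0.44, 0.554, 0.44, -0.553]
force: [-0.7, 0.1, 4.6]
gripper_width: 0.0636
```

```bash
python3 -c "
from h import *
go(433.7,247.8,130,-79.9)"
```

```text
pos [642.  139.5 -17.8] X [ 0.001  0.    -1.   ] jaw -13.0 q6 0.40 t 30.2 w 63.6 F [-0.7  0.1  4.6]
tx -148.0 ty -227.2 tz -58.5 twist 66.9
```

Lift first, since the stack now stands 88 mm high, then move across and twist.

Emit:
{"api": "send_rows", "payload": {
  "deltas": [
    {"tx": -25,"ty": 0,"tz": 0,"twist": 0,"grip": 1},
    {"tx": -55,"ty": 0,"tz": 0,"twist": 0,"grip": 1},
    {"tx": -90,"ty": 0,"tz": 0,"twist": 0,"grip": 1},
    {"tx": -122,"ty": -12,"tz": -3,"twist": 0,"grip": 1},
    {"tx": -142,"ty": -36,"tz": -9,"twist": 0,"grip": 1},
    {"tx": -148,"ty": -68,"tz": -17,"twist": 0,"grip": 1},
    {"tx": -148,"ty": -102,"tz": -26,"twist": 0,"grip": 1},
    {"tx": -148,"ty": -136,"tz": -35,"twist": 0,"grip": 1},
    {"tx": -148,"ty": -170,"tz": -44,"twist": 0,"grip": 1},
    {"tx": -148,"ty": -197,"tz": -51,"twist": 0,"grip": 1}
  ]
}}

```text
clock: 31.0
tcp_pos: [0.4578, 0.2338, 0.1283]
tool_rot: [-0.44, -0.553, -0.44, 0.554]
force: [0.6, 1.6, -2.4]
gripper_width: 0.0641
```

Emit:
{"api": "send_rows", "payload": {
  "deltas": [
    {"tx": 0,"ty": -18,"tz": -4,"twist": 6,"grip": 1},
    {"tx": 0,"ty": -27,"tz": -7,"twist": 13,"grip": 1},
    {"tx": 0,"ty": -30,"tz": -7.5,"twist": 20,"grip": 1},
    {"tx": 0,"ty": -30,"tz": -7.5,"twist": 27,"grip": 1},
    {"tx": 0,"ty": -30,"tz": -7.5,"twist": 34,"grip": 1},
    {"tx": 0,"ty": -30,"tz": -7.5,"twist": 41,"grip": 1},
    {"tx": 0,"ty": -30,"tz": -7.5,"twist": 48,"grip": 1},
    {"tx": 0,"ty": -30,"tz": -7.5,"twist": 55,"grip": 1},
    {"tx": 0,"ty": -30,"tz": -7.5,"twist": 62,"grip": 1},
    {"tx": 0,"ty": -30,"tz": -7.5,"twist": 67,"grip": 1}
  ]
}}

```text
clock: 31.83
tcp_pos: [0.4326, 0.2471, 0.1284]
tool_rot: [-0.06, -0.704, -0.059, 0.705]
force: [0.2, -0.4, -0.7]
gripper_width: 0.0641
```

Emit:
{"api": "send_rows", "payload": {
  "deltas": [
    {"tx": 0,"ty": 0,"tz": 0,"twist": 0,"grip": 1},
    {"tx": 0,"ty": 0,"tz": 0,"twist": 0,"grip": 1},
    {"tx": 0,"ty": 0,"tz": 0,"twist": 0,"grip": 1},
    {"tx": 0,"ty": 0,"tz": 0,"twist": 0,"grip": 1},
    {"tx": 0,"ty": 0,"tz": 0,"twist": 0,"grip": 1},
    {"tx": 0,"ty": 0,"tz": 0,"twist": 0,"grip": 1},
    {"tx": 0,"ty": 0,"tz": 0,"twist": 0,"grip": 1},
    {"tx": 0,"ty": 0,"tz": 0,"twist": 0,"grip": 1},
    {"tx": 0,"ty": 0,"tz": 0,"twist": 0,"grip": 1},
    {"tx": 0,"ty": 0,"tz": 0,"twist": 0,"grip": 1}
  ]
}}

```text
clock: 32.67
tcp_pos: [0.4335, 0.2477, 0.1295]
tool_rot: [0.061, 0.704, 0.061, -0.704]
force: [-0.1, 0.1, -1.4]
gripper_width: 0.0637
```

```bash
python3 -c "
from h import *
go(433.7,247.8,64.2,-79.9)"
```

```text
pos [433.5 247.7 129.5] X [ 0. -0. -1.] jaw -80.0 q6 1.87 t 32.7 w 63.7 F [-0.1  0.1 -1.4]
tx 65.3 ty -0.1 tz -0.2 twist -0.1
```

Emit:
{"api": "send_rows", "payload": {
  "deltas": [
    {"tx": 12,"ty": 0,"tz": 0,"twist": 0,"grip": 1},
    {"tx": 26,"ty": 0,"tz": 0,"twist": 0,"grip": 1},
    {"tx": 38,"ty": 0,"tz": 0,"twist": 0,"grip": 1},
    {"tx": 48,"ty": 0,"tz": 0,"twist": 0,"grip": 1},
    {"tx": 54,"ty": 0,"tz": 0,"twist": 0,"grip": 1},
    {"tx": 58,"ty": 0,"tz": 0,"twist": 0,"grip": 1},
    {"tx": 61,"ty": 0,"tz": 0,"twist": 0,"grip": 1},
    {"tx": 63,"ty": 0,"tz": 0,"twist": 0,"grip": 1},
    {"tx": 64.5,"ty": 0,"tz": 0,"twist": 0,"grip": 1},
    {"tx": 65,"ty": 0,"tz": 0,"twist": 0,"grip": 1}
  ]
}}

```text
clock: 33.5
tcp_pos: [0.4338, 0.2478, 0.0647]
tool_rot: [0.061, 0.705, 0.061, -0.704]
force: [0.2, 0.6, -1.4]
gripper_width: 0.064
```

```bash
python3 -c "
from h import *
go(433.7,247.8,64.2,-79.9)"
```

```text
pos [433.8 247.8  64.7] X [ 0.001  0.    -1.   ] jaw -80.0 q6 1.87 t 33.5 w 64.0 F [ 0.2  0.6 -1.4]
tx 0.5 ty -0.0 tz 0.1 twist -0.1
```

Release, back up, and move clear for a last look.

Emit:
{"api": "send_rows", "payload": {
  "deltas": [
    {"tx": 0.5,"ty": 0,"tz": 0,"twist": 0,"grip": 1},
    {"tx": 1,"ty": 0,"tz": 0,"twist": 0,"grip": 1},
    {"tx": 1,"ty": 0,"tz": 0,"twist": 0,"grip": 1},
    {"tx": 1,"ty": 0,"tz": 0,"twist": 0,"grip": 0.2},
    {"tx": 1,"ty": 0,"tz": 0,"twist": 0,"grip": 0},
    {"tx": 1,"ty": 0,"tz": 0,"twist": 0,"grip": 0},
    {"tx": 1,"ty": 0,"tz": 0,"twist": 0,"grip": 0},
    {"tx": 1,"ty": 0,"tz": 0,"twist": 0,"grip": 0},
    {"tx": -10,"ty": 0,"tz": 0,"twist": 0,"grip": 0},
    {"tx": -40,"ty": 0,"tz": 0,"twist": 0,"grip": 0}
  ]
}}

```text
clock: 34.33
tcp_pos: [0.4298, 0.2458, 0.1011]
tool_rot: [-0.063, -0.701, -0.06, 0.708]
force: [0.5, -0.5, -0.7]
gripper_width: 0.0881
```

Emit:
{"api": "send_rows", "payload": {
  "deltas": [
    {"tx": -25,"ty": 0,"tz": 0,"twist": 0,"grip": 0},
    {"tx": -40,"ty": 20,"tz": 4,"twist": 0,"grip": 0},
    {"tx": -40,"ty": 50,"tz": 10,"twist": 0,"grip": 0},
    {"tx": -40,"ty": 85,"tz": 15,"twist": 0,"grip": 0},
    {"tx": -40,"ty": 120,"tz": 20,"twist": 0,"grip": 0},
    {"tx": -40,"ty": 155,"tz": 25,"twist": 0,"grip": 0},
    {"tx": -40,"ty": 190,"tz": 30,"twist": 0,"grip": 0},
    {"tx": -40,"ty": 225,"tz": 35,"twist": 0,"grip": 0},
    {"tx": -40,"ty": 250,"tz": 40,"twist": 0,"grip": 0},
    {"tx": -40,"ty": 260,"tz": 40,"twist": 0,"grip": 0}
  ]
}}

```text
clock: 35.17
tcp_pos: [0.439, -0.0182, 0.1455]
tool_rot: [0.061, 0.705, 0.06, -0.704]
force: [0.1, 0.3, 1.0]
gripper_width: 0.0883
```

```bash
python3 - <<'E'
from h import *; from cell import snapshot
d=snapshot("top"); e=snapshot("side")
z=[cv2.resize(x,(400,400),interpolation=cv2.INTER_CUBIC) for x in(d["color"][212:292,185:265,::-1],e["color"][145:215,200:270,::-1])]
f=[cv2.resize(x["color"][:,:,::-1],(400,200)) for x in(d,e)]
cv2.imwrite("pics/end.png",np.vstack([np.hstack(z),np.hstack(f)]))
a=cv2.imread("pics/top0.png")
for n,(x,y) in(("mug",(320,119)),("phone",(485,199)),("calc",(153,195))):
    print(n,np.abs(a[y-32:y+32,x-32:x+32].astype(int)-d["color"][y-32:y+32,x-32:x+32,::-1]).mean().round(2))
E
```

```text
mug 4.44
phone 4.01
calc 3.96
```

View pics/end.png

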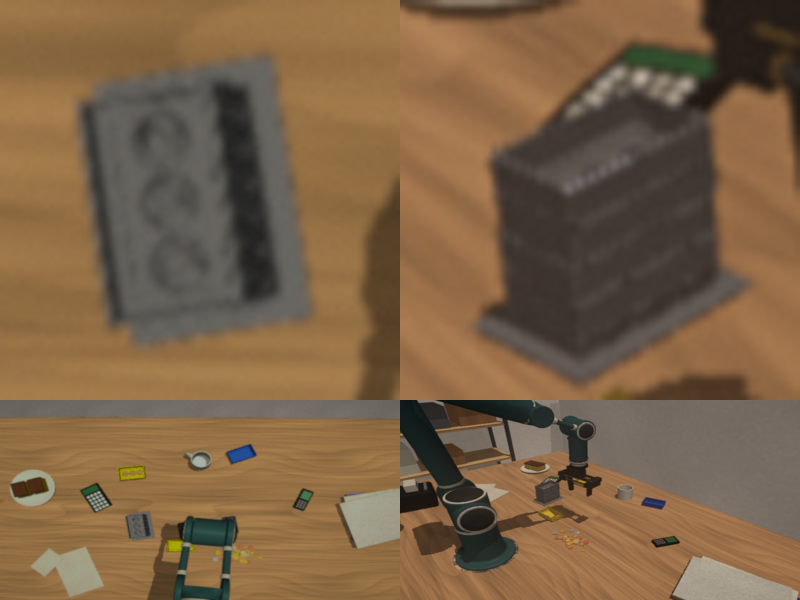

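All four trays stand level in one even stack with the seams closed (side crop (600,240)) and the three-hole tray on top (top crop (175,200)). The mug, phone and calculator have not moved, so I'm handing in.

```bash
python3 -c "
from cell import hand_in; print(hand_in())"
```

```text
the job is handed in; nothing more can be done
None
```

The coin sorter is together on its base: catch tray, then the eight-hole, six-hole and three-hole sieves, placed one at a time from the bottom up. I handed it in at about 35 s of the 107 s allowed, with the gripper open and clear of everything.

- **Fit:** each tray came down to its expected seated height within about 0.5 mm, with no more than 1.5 N on the wrist. The last pictures show a level stack with even seams and the three-hole sieve on top. I did not measure the stack's height separately.
- **Bystanders:** comparing the start and end pictures showed the mug, phone and calculator unmoved.
- **What disagreed:** the real fingertips sit about 29 mm higher than the reported tool point. Because of this the first grasp closed on air above the catch tray, without moving it. I worked out the offset from the side camera, allowed for it from then on, and every later grasp closed at about 64 mm, the tray's width.

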